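# Dock the coarse hone under the sharpening base's spring clips

### The arm

A 6-joint arm with a two-finger parallel gripper is mounted at the origin on the work surface. World frame = base frame: x ahead of the robot, y to its left, z up, the work surface at z = 0. Lengths are in m, angles in rad, forces in N, time in s.
With the tool pointing down it reaches from about 0.375 to 0.925 m from the base axis. Payload 5.7 kg.
Tool frame: the origin (TCP) lies on the centre line of the jaws, within the pads' length; the fingertips stand 19 mm ahead of it and the grasp point (between the pads) is the TCP (arm.nose_length is the distance from the TCP to the fingertips, in m); z points along the fingers, y is the direction in which the jaws open and shut (so a half turn about z gives the same grasp; the last joint's range is limited). The gripper opens to 85 mm and grips with 20 to 120 N. Pads are 22 mm wide; open, the fingers measure 114 mm over their backs; the gripper's body (76 mm by 85 mm) begins 54 mm behind the grasp point. The pads swing forward as they close: fully open they stand 13 mm farther back than shut.
Start: joints at [-0.115, 0.359, 1.51, -0, 1.272, -0.115], TCP at [0.6, -0, 0.25] pointing down, gripper open.
Joint ranges: [-2.97, 2.97], [-1.01, 2.36], [0.21, 2.38], [-0.96, 4.11], [0.2, 2.71], [-2.98, 2.98]. Speed limits (rad/s): [2.39, 2.39, 3.14, 3.14, 3.14, 3.14].

### API

Orientations are given as a unit quaternion [x, y, z, w].
In Python, from station import arm gives the robot as it stands.
- The arm moves only by the tool drive_tool, never from a script. Its argument "motion" is a list of rows, each an object of numbers: "wx", "wy", "wz": the turn, a rotation vector about the tool's x, y, z in rad; "x", "y", "z": the shift along the tool's x, y, z in mm; "hand": the closure, from 0 (fully open) to 1 (shut). In form: [{"wx": .., "wy": .., "wz": .., "x": .., "y": .., "z": .., "hand": ..}, ...]. A call has 1 to 5 rows; each row is the pose to reach, as a shift and turn from the pose commanded when the call began, along the tool's axes at that moment; what a row does not reach only later rows make up. A row lasts 1/8 s, in which the tool goes at most 62.5 mm and 10.7 degrees, less where a joint would pass 70% of its speed; a pose out of reach is approached as far as the arm can. A call with a gripper value outside its range is refused whole. The fingers move at their own pace and stop on an object; the grip force is fixed at half the most. Time passes only in rows, so rows that repeat a pose let the fingers close. It gives the time, the measured TCP pose, the force and the opening at its end, in the units of the state.
- arm.sense(): the state, without advancing time (a new reading comes with each control period).
- arm.grab_frame(name): name is "scene" or "side" or "wrist"; returns (picture, depth): 420x560x3 uint8, blue, green, red; 420x560 float32, m along the optical axis (not along the pixel's ray), 0 where there is no reading.
- arm.camera_params(name): a dict with "fx", "fy", "cx", "cy" (pixels), "k1" (the pictures are not rectified: a ray, as slopes to the right and down, at radius r is drawn at 1 + k1 r^2 times it, then the intrinsics apply), "origin" and "orientation" of the camera in the world; the wrist camera has in their place "hand_eye" (4x4, takes a point from camera to tool coordinates, whose origin is the TCP and whose axes are the flange's). Camera axes: x right, y down, z forward; pixel columns grow to the right and rows downward; lengths in m; the calibration is good to about 2 mm. A picture is of the moment at which its call begins: read the wrist's pose just before it. camera_params takes no time and is no camera call.
- arm.finish_job(): hands the job in, once; it reports no verdict.
Trained networks look in the newest picture that a camera, given by its name, has taken for a name from the list of things; names that differ only in an ending like _2 or _b are one class to them, and where a whole thing is asked for, a point or a joint stands for the part that bears it (a point fixed in the world has none). Each returns a list of dicts, best first, with "score" (0 to 1); they miss things now and then, are a little off and sometimes report something else, mostly with a low value. They report only what shows in the picture. A call takes as long as a camera call. They do not tell look-alikes from the thing itself.
- arm.regions_of(camera, target): "mask" (420x560 bool, what is visible of it) and "position" ([row, column] in pixels, amid what is visible of it).
- arm.place_of(camera, target): "position" ([row, column] in pixels: a listed point, or the origin of a listed thing).
The state is a dict: "time_s": time; "q": joint angles; "qd": joint speeds; "tau": joint torques, N m; "eef_pos": TCP position; "tool_rot": TCP orientation; "force": force on the tool from outside, world axes, zero at the start; "wrist_torque": the same for the moment, N m; "width": finger opening in m.
Only numpy, scipy, OpenCV 4.12 (cv2) and the standard library are available. Lean on these libraries where they do the work, as an engineer would, in place of code of your own. Each camera call takes 0.05 s, during which the arm holds its last target.

### The job

Fit the orange diamond hone into the sharpening base for the fillet knife: take it from the storage board by its handle, lay its plate flat on the bed from the open end and slide it under the two spring clips until both have ridden up and snapped down into its notches, feeling your way gently and never forcing it. Let go, and leave the other hones and things on the table as they are.

Things in the scene. Friction and masses are not known exactly. Their poses are not given: they have to be found in the camera images.
- hone_orange: Orange diamond hone, dotted steel abrasive face up. Carrier plate 110 (x) x 56 (y) mm with a handle at its rear (-x). Origin: underside, middle of the carrier; x runs from the handle to the leading edge at x = +55 mm, z up. Along each side a ledge, 10 mm wide, top 6.8 mm above the underside; the middle 36 mm of the width stands 11 mm high. 0.11 to 0.21 kg.
- hone_grip (a point): Where to grip the orange hone: middle of its handle, 100 mm behind the hone's origin (x = -100 mm), 7 mm above its underside. The handle is a bar 26 mm wide (y), 14 mm high, from x = -55 to -135 mm, overhanging the board towards the robot. Gripped here from above, the fingers stay clear of the bed once the hone is home.
- hone_notch (a point): Point on the orange hone's middle line, at ledge-top height, level with the centres of its two notches (x = +10 mm in the hone's frame, 45 mm behind the leading edge). Each side ledge has one notch, 9 mm long and 3.2 mm deep; the clip noses must drop into them.
- hone_blue: The same hone in blue; stays on the board.
- hone_green: The same hone in green; stays on the board.
- board: Wooden storage board, 116 x 256 mm, 20 mm high, fixed; origin at the centre of its underside. The three hones lie on it side by side, 80 mm apart along its y in any order, between ribs 5 mm high, their handles hanging over its near edge (-x).
- base: Sharpening base, fixed to the table. Origin: underside, on its middle line; x is the direction in which a hone slides in, z up. Flat bed 45 mm above the table, from x = -68 mm (open end) to +102 mm; outside the open end only its foot, 12 mm high, to x = -88 mm. The red head on the bed, held by a black thumb knob, carries the stop and both brass clips.
- bed_mouth (a point): Middle of the bed's open-end edge, on its surface (x = -68, z = 45 mm in the base's frame). Two side rails, 5 mm high, 59.4 mm apart, start 23 mm further in; over those 23 mm the mouth flares outwards by about 5 mm a side. The clips are sprung and the stop is rigid: pushing the hone against clips, stop or bed with more than 25 N damages them.
- stop_mid (a point): Middle of the range in which the head's stop face may be set, at bed height (x = +42, z = 45 mm in the base's frame). The real stop face, where the hone's leading edge ends, is anywhere within 20 mm of it along the base's x; it is not reported and must be felt or seen. The head does not move during the task.
- clip_left (a joint): Lift (rad) of the spring clip at the base's +y side: 0 when empty, about 0.06 while its nose rides on a ledge, about 0.01 when snapped into the notch. Its round nose (3 mm above the bed when empty) stands 45 mm in front of the stop face, 23.5 mm off the middle line; its upturned lip begins 67 mm in front, 12 mm above the bed. Bending it beyond 0.25 ruins it.
- clip_right (a joint): The same for the clip at the base's -y side. To lift both clips takes a push of up to about 15 N; riding then takes less. Just before the noses snap down the push falls; after the snap the hone goes on by 1 to 3 mm to the stop.
- knife: Fillet knife in its black sheath, about 290 mm long, lying on the table left of the base. Leave it.
- spool: Spool of fishing line, 68 mm across, 36 mm high, beyond the base and board. Leave it.
- bait_tubs: Stack of three small tubs, 68 mm square, 96 mm high, beyond the board. Leave it.
- lure_pack: Lure on a blue card with a clear blister, 105 x 50 mm, beyond the base to the left. Leave it.
Mind the look-alikes: they are no part of the job. Several things have the shape of the hone_orange; the one meant has the colours described above. What is shaped like the base but blue is not meant.

How it is judged:
By the outcome, as a careful person would: the job done as asked, in the order asked, and still so for the second after the job is handed in, with the robot touching nothing.
It also fails if it takes over 64 s, if anything falls off the work surface, if the arm or the gripper's body presses on something with over 40 N, if the wrist force passes 120 N, or if a joint passes its speed limit or range.

## Working session

There is one attempt and no reset: what is moved stays moved. The work goes in short steps, Python scripts to look and compute and a tool call to move; the robot and the scene stay as the last step left them, time stands still between calls to the robot, and variables do not carry over. Pictures are saved under pics/ and viewed, and the job is handed in when it is done.

Besides the shell and the picture viewer there is one more tool, called after "Call:" in YAML: its name, and indented under it one key for each argument. drive_tool: Moves the arm, as the interface text tells. Its arguments: {"type":"object","properties":{"motion":{"type":"array","items":{"type":"object","properties":{"wx":{"type":"number"},"wy":{"type":"number"},"wz":{"type":"number"},"x":{"type":"number"},"y":{"type":"number"},"z":{"type":"number"},"hand":{"type":"number"}}}}},"required":["motion"]}

```bash
ls; mkdir -p pics; python3 - <<'E'
from station import arm
import cv2
print(arm.sense())
for n in ("scene","side"):
    p,d=arm.grab_frame(n); cv2.imwrite(f"pics/{n}0.png",p); print(n,arm.camera_params(n))
print(arm.camera_params("wrist"), arm.nose_length)
E
```

```text
pics
{'time_s': 0.0, 'q': array([-1.15119574e-01,  3.59504828e-01,  1.51144687e+00,  2.84961017e-05,
        1.27250615e+00, -1.15086075e-01]), 'qd': array([-1.46867049e-03,  9.47364236e-04, -1.56457281e-04, -1.34058822e-03,
        4.97018229e-04,  4.25312310e-05]), 'tau': array([ 1.96551155e-03, -5.27614331e+01, -2.78626120e+01, -6.37880498e-05,
        1.32890840e-02, -2.81424428e-05]), 'eef_pos': array([5.99346410e-01, 6.58615655e-05, 2.49448170e-01]), 'tool_rot': array([ 7.07121287e-01,  7.07091660e-01, -5.68675668e-04, -7.39275666e-04]), 'force': array([ 0.21563462, -0.58107038,  0.33908092]), 'wrist_torque': array([-0.06159176, -0.0080941 , -0.03533167]), 'width': 0.08522765229111018}
scene {'fx': 473.535969715789, 'fy': 473.535969715789, 'cx': 280.6380742928754, 'cy': 210.18097636810518, 'k1': -0.0731497039254791, 'origin': array([1.20814661, 0.34227697, 1.20862568]), 'orientation': array([ 0.47283164,  0.83017328, -0.26035547, -0.13949046])}
side {'fx': 389.7989083544507, 'fy': 389.7989083544507, 'cx': 280.8426429380723, 'cy': 209.12221926080335, 'k1': -0.060612856231719824, 'origin': array([ 0.4385793 , -0.86932392,  1.1053597 ]), 'orientation': array([ 0.94360265, -0.0649089 ,  0.02402744, -0.32376467])}
{'fx': 353.3122300489652, 'fy': 353.3122300489652, 'cx': 283.1033266548524, 'cy': 209.6995511152954, 'k1': -0.006482154686235856, 'hand_eye': array([[-4.98349403e-04, -9.52399679e-01, -3.04851773e-01,
         7.75869697e-02],
       [ 9.99999722e-01, -6.43903952e-04,  3.76919747e-04,
        -3.63851787e-05],
       [-5.55273507e-04, -3.04851500e-01,  9.52399735e-01,
        -1.23052519e-01],
       [ 0.00000000e+00,  0.00000000e+00,  0.00000000e+00,
         1.00000000e+00]])} 0.019
```

View pics/scene0.png

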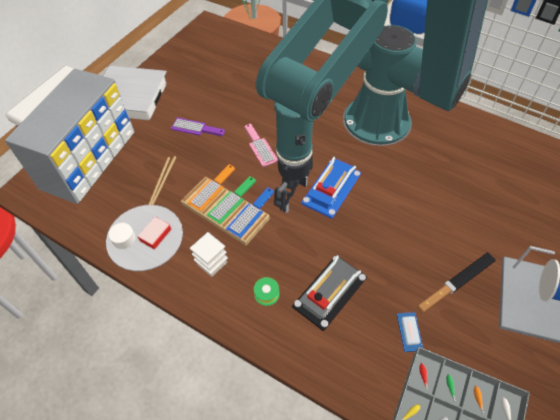

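View pics/side0.png

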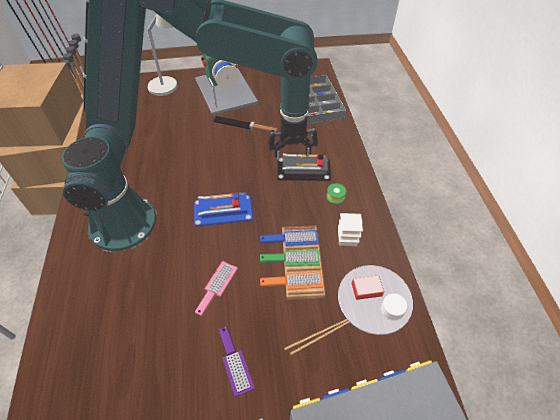

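The scene picture shows three hones on the board: orange at (207,192), green at (228,206) and blue at (248,220). The grey/black base is at (330,292), and a blue look-alike base is at (332,187). Pink and purple look-alike hones lie loose. The side view agrees: orange hone at (300,281), base at (303,166), blue base at (223,208).

```bash
cat > h.py <<'E'
import numpy as np, cv2
from station import arm
from scipy.spatial.transform import Rotation as R
def campose(n, st=None):
    p=arm.camera_params(n)
    if n=="wrist":
        T=np.eye(4); T[:3,:3]=R.from_quat(st["tool_rot"]).as_matrix(); T[:3,3]=st["eef_pos"]
        C=T@p["hand_eye"]; return p,C[:3,:3],C[:3,3]
    return p,R.from_quat(p["orientation"]).as_matrix(),np.array(p["origin"])
def ray(n,rc,st=None):
    p,Rm,o=campose(n,st)
    xd=(rc[1]-p["cx"])/p["fx"]; yd=(rc[0]-p["cy"])/p["fy"]
    x,y=xd,yd
    for _ in range(20):
        s=1+p["k1"]*(x*x+y*y); x,y=xd/s,yd/s
    return o,Rm@np.array([x,y,1.0])
def atz(n,rc,z,st=None):
    o,d=ray(n,rc,st); return o+d*(z-o[2])/d[2]
def atd(n,rc,depth,st=None):
    o,d=ray(n,rc,st); return o+d*depth
def proj(n,P,st=None):
    p,Rm,o=campose(n,st); c=Rm.T@(np.asarray(P)-o); x,y=c[0]/c[2],c[1]/c[2]; s=1+p["k1"]*(x*x+y*y)
    return np.array([p["cy"]+p["fy"]*y*s,p["cx"]+p["fx"]*x*s])
E
python3 - <<'E'
from h import *
np.set_printoptions(precision=4,suppress=True)
Z={"hone_grip":.027,"hone_orange":.020,"hone_notch":.027,"base":0,"bed_mouth":.045,"stop_mid":.045,"board":0}
for n in ("scene","side"):
    for t,z in Z.items():
        for r in arm.place_of(n,t)[:5]:
            print(n,t,round(r["score"],2),np.round(r["position"],1),atz(n,r["position"],z))
for n in("scene","side"):
    p,d=arm.grab_frame(n)
    for nm,(c,r) in ({"orange":(207,192),"base":(330,292)} if n=="scene" else {"orange":(300,281),"base":(303,166)}).items():
        print(n,nm,atd(n,(r,c),d[r,c]))
        w,h=60,45
        cr=p[max(r-h,0):r+h,max(c-w,0):c+w]; cv2.imwrite(f"pics/{n}_{nm}.png",cv2.resize(cr,None,fx=6,fy=6,interpolation=cv2.INTER_CUBIC))
E
```

```text
scene hone_grip 0.84 [172.8 225.9] [ 0.4884 -0.3138  0.027 ]
scene hone_grip 0.63 [131.8 249.3] [ 0.2998 -0.3472  0.027 ]
scene hone_grip 0.61 [132.5 212.7] [ 0.3653 -0.4544  0.027 ]
scene hone_grip 0.33 [289.3 331.2] [0.678  0.1646 0.027 ]
scene hone_orange 0.75 [150.2 264.3] [ 0.3398 -0.2618  0.02  ]
scene hone_orange 0.67 [193.4 204.1] [ 0.5867 -0.3298  0.02  ]
scene hone_orange 0.64 [122.9 187.2] [ 0.3675 -0.5646  0.02  ]
scene hone_notch 0.92 [155.2 265. ] [ 0.3623 -0.2446  0.027 ]
scene hone_notch 0.81 [195.5 199.8] [ 0.6037 -0.3326  0.027 ]
scene hone_notch 0.67 [122.8 185.5] [ 0.375  -0.5648  0.027 ]
scene base 0.89 [187.9 330.1] [ 0.3549 -0.0055  0.    ]
scene base 0.55 [287.  331.3] [0.6596 0.1575 0.    ]
scene bed_mouth 0.83 [164.  344.9] [0.2781 0.004  0.045 ]
scene bed_mouth 0.82 [265.9 347.8] [0.6006 0.1741 0.045 ]
scene stop_mid 0.78 [188.1 330.8] [0.3863 0.0096 0.045 ]
scene stop_mid 0.64 [293.6 326.3] [0.7038 0.1618 0.045 ]
scene board 0.57 [208.3 226.9] [ 0.587  -0.2453  0.    ]
side hone_grip 0.77 [304.8 206.2] [ 0.2899 -0.3637  0.027 ]
side hone_grip 0.74 [338.7 2
[... 354 characters left out ...]
h 0.67 [277.3 308.9] [ 0.607 -0.315  0.027]
side hone_notch 0.55 [273.7 221.6] [ 0.3402 -0.2659  0.027 ]
side hone_notch 0.3 [279.8 269.9] [ 0.4866 -0.3071  0.027 ]
side base 0.97 [171.2 299.6] [0.6591 0.1574 0.    ]
side base 0.96 [215.2 219.4] [ 0.3409 -0.0154  0.    ]
side bed_mouth 0.69 [163.5 283.3] [0.5955 0.1635 0.045 ]
side bed_mouth 0.68 [206.2 197.6] [ 0.2713 -0.0006  0.045 ]
side stop_mid 0.67 [160.6 311.2] [0.7034 0.1645 0.045 ]
side stop_mid 0.61 [201.9 231.6] [0.3897 0.0025 0.045 ]
side board 0.72 [264.  300.9] [ 0.5943 -0.2501  0.    ]
scene orange [ 0.5836 -0.3189  0.0311]
scene base [0.6954 0.1684 0.0465]
side orange [ 0.5771 -0.3259  0.0311]
side base [0.6673 0.1402 0.0453]
```

View pics/scene_base.png

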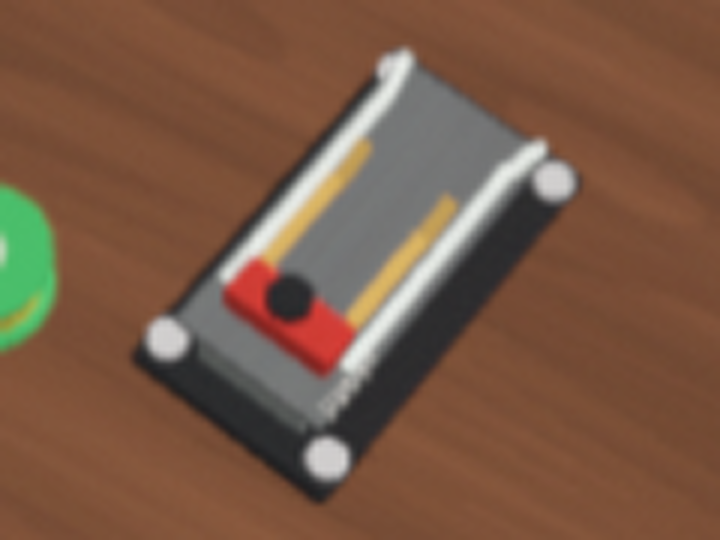

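View pics/side_orange.png

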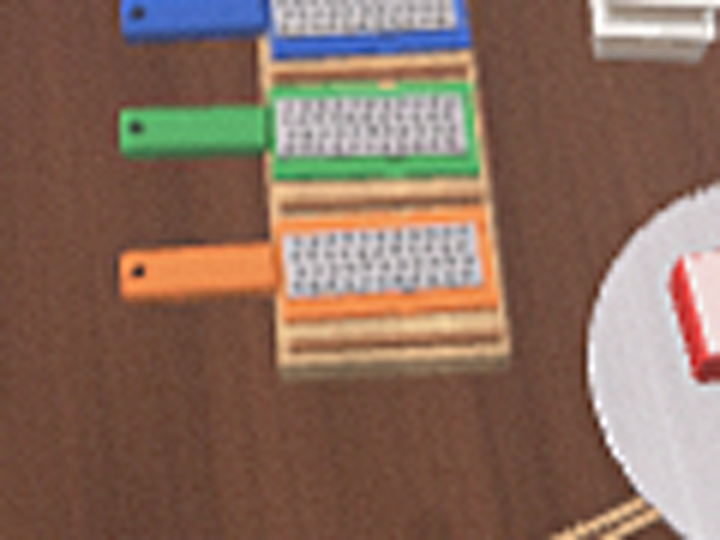

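Both crops confirm the targets: the orange hone on the board is the outermost, on the -y side, and the grey/black base with the red head is the right one, with its open end towards the robot. Next I turn the tool and look at the base with the wrist camera.

Call:
drive_tool:
  motion:
    - {"x": 165, "y": 20, "wz": 1.571}
    - {"x": 165, "y": 20, "wz": 1.571}
    - {"x": 165, "y": 20, "wz": 1.571}
    - {"x": 165, "y": 20, "wz": 1.571}
    - {"x": 165, "y": 20, "wz": 1.571}

```text
invalid input at $.motion[0]: expected keys wx, wy, wz, x, y, z, hand
```

```bash
python3 - <<'E'
from h import *
s=arm.sense(); print(s["eef_pos"],R.from_quat(s["tool_rot"]).as_rotvec(),s["q"])
E
```

```text
[5.99973786e-01 1.88648158e-07 2.50280910e-01] [-2.22138908e+00 -2.22137006e+00  3.90171888e-05] [-1.15112678e-01  3.58777347e-01  1.51039834e+00  3.65278118e-05
  1.27250100e+00 -1.15114848e-01]
```

Call:
drive_tool:
  motion:
    - {"wx": 0, "wy": 0, "wz": 1.571, "x": 165, "y": 20, "z": 0, "hand": 0}
    - {"wx": 0, "wy": 0, "wz": 1.571, "x": 165, "y": 20, "z": 0, "hand": 0}
    - {"wx": 0, "wy": 0, "wz": 1.571, "x": 165, "y": 20, "z": 0, "hand": 0}
    - {"wx": 0, "wy": 0, "wz": 1.571, "x": 165, "y": 20, "z": 0, "hand": 0}
    - {"wx": 0, "wy": 0, "wz": 1.571, "x": 165, "y": 20, "z": 0, "hand": 0}

```text
time_s: 1.52
eef_pos: [0.6199, 0.166, 0.2501]
tool_rot: [0.948, 0.318, -0.0, 0.0]
force: [0.5, -0.5, 0.2]
width: 0.0857
```

Call:
drive_tool:
  motion:
    - {"wx": 0, "wy": 0, "wz": 0.647, "x": 0, "y": 0, "z": 0, "hand": 0}
    - {"wx": 0, "wy": 0, "wz": 0.647, "x": 0, "y": 0, "z": 0, "hand": 0}
    - {"wx": 0, "wy": 0, "wz": 0.647, "x": 0, "y": 0, "z": 0, "hand": 0}
    - {"wx": 0, "wy": 0, "wz": 0.647, "x": 0, "y": 0, "z": 0, "hand": 0}
    - {"wx": 0, "wy": 0, "wz": 0.647, "x": 0, "y": 0, "z": 0, "hand": 0}

```text
time_s: 2.15
eef_pos: [0.62, 0.165, 0.2502]
tool_rot: [1.0, 0.003, -0.0, -0.0]
force: [-0.4, 0.7, 0.5]
width: 0.0855
```

```bash
python3 - <<'E'
from h import *
np.set_printoptions(precision=4,suppress=True)
s=arm.sense(); print(s["eef_pos"],s["tool_rot"],s["q"])
p,d=arm.grab_frame("wrist"); cv2.imwrite("pics/w1.png",p); np.savez("w1.npz",p=p,d=d,pos=s["eef_pos"],rot=s["tool_rot"])
for t,z in {"bed_mouth":.045,"stop_mid":.045,"base":0}.items():
    for r in arm.place_of("wrist",t)[:2]: print(t,r["score"],r["position"],atz("wrist",r["position"],z,s))
E
```

```text
[0.62   0.165  0.2502] [ 1.      0.0032 -0.0001 -0.    ] [0.1525 0.4184 1.4151 0.     1.3083 1.717 ]
stop_mid 0.89 [90.6, 289.0] [0.7033 0.1598 0.045 ]
base 0.87 [136.0, 285.6] [0.6592 0.1622 0.    ]
base 0.76 [379.8, 406.2] [0.345  0.0011 0.    ]
```

View pics/w1.png

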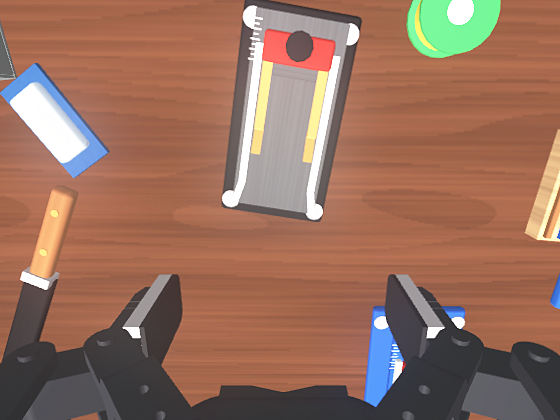

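The base is clear in the wrist view: mouth at about (275,205), red head at (298,52), clip lips at (257,145) and (309,155), yawed about -6°. One closer view for accuracy.

Call:
drive_tool:
  motion:
    - {"wx": 0, "wy": 0, "wz": 0.1, "x": -20, "y": 0, "z": 40, "hand": 0}
    - {"wx": 0, "wy": 0, "wz": 0.1, "x": -20, "y": 0, "z": 80, "hand": 0}
    - {"wx": 0, "wy": 0, "wz": 0.1, "x": -20, "y": 0, "z": 80, "hand": 0}
    - {"wx": 0, "wy": 0, "wz": 0.1, "x": -20, "y": 0, "z": 80, "hand": 0}

```text
time_s: 2.85
eef_pos: [0.6011, 0.165, 0.1716]
tool_rot: [0.999, -0.047, 0.001, -0.0]
force: [-0.3, 0.6, 0.0]
width: 0.0855
```

```bash
python3 - <<'E'
from h import *
np.set_printoptions(precision=4,suppress=True)
s=arm.sense(); print(s["eef_pos"],s["tool_rot"],s["q"])
p,d=arm.grab_frame("wrist"); cv2.imwrite("pics/w2.png",p); np.savez("w2.npz",p=p,d=d,pos=s["eef_pos"],rot=s["tool_rot"])
for t,z in {"bed_mouth":.045,"stop_mid":.045,"base":0}.items():
    for r in arm.place_of("wrist",t)[:2]: print(t,r["score"],r["position"],atz("wrist",r["position"],z,s))
E
```

```text
[0.6011 0.165  0.1716] [ 0.9989 -0.0471  0.0008 -0.0002] [0.1572 0.4668 1.5461 0.     1.1269 1.8221]
stop_mid 0.71 [417.4, 478.9] [0.3839 0.0051 0.045 ]
stop_mid 0.6 [58.9, 276.3] [0.703  0.1595 0.045 ]
base 0.75 [117.8, 278.5] [0.6634 0.1625 0.    ]
base 0.69 [409.4, 456.6] [0.3445 0.0024 0.    ]
```

View pics/w2.png

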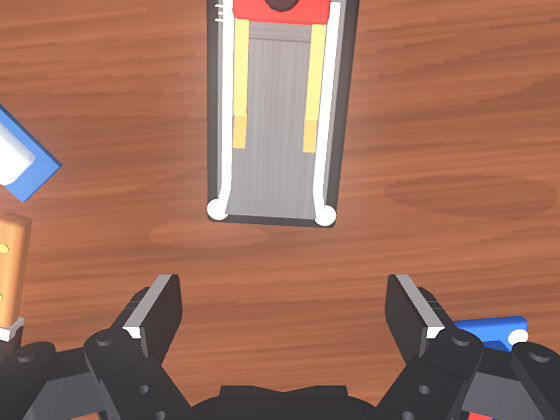

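```bash
python3 - <<'E'
import cv2
p=cv2.imread("pics/w2.png"); cv2.imwrite("pics/w2a.png",cv2.resize(p[0:230,195:365],None,fx=2.6,fy=2.6,interpolation=cv2.INTER_CUBIC)); 
cv2.imwrite("pics/w2b.png",cv2.resize(p[100:235,195:365],None,fx=4.4,fy=4.4,interpolation=cv2.INTER_CUBIC)); 
# brightness profiles along rows
g=p.max(2).astype(int)
for r in (40,70,100,120,140,160): print(r,list(g[r,205:245]),list(g[r,305:350]))
E
```

```text
40 [np.int64(186), np.int64(174), np.int64(93), np.int64(106), np.int64(111), np.int64(112), np.int64(116), np.int64(115), np.int64(116), np.int64(116), np.int64(117), np.int64(114), np.int64(132), np.int64(181), np.int64(191), np.int64(187), np.int64(183), np.int64(200), np.int64(255), np.int64(255), np.int64(255), np.int64(255), np.int64(255), np.int64(255), np.int64(255), np.int64(255), np.int64(255), np.int64(255), np.int64(227), np.int64(215), np.int64(255), np.int64(255), np.int64(255), np.int64(255), np.int64(255), np.int64(255), np.int64(255), np.int64(255), np.int64(255), np.int64(255)] [np.int64(180), np.int64(182), np.int64(184), np.int64(184), np.int64(181), np.int64(180), np.int64(255), np.int64(255), np.int64(255), np.int64(255), np.int64(255), np.int64(255), np.int64(255), np.int64(255), np.int64(255), np.int64(255), np.int64(255), np.int64(255), np.int64(255), np.int64(255), np.int64(165), np.int64(254), np.int64(255), np.int64(255), np.int64(255), np.int64(255), np.int64(255), np.int64(255), np.int64(255), np.int64(255), np.int64(255), np.int64(255), np.int64(169), n
[... 5873 characters left out ...]
nt64(177), np.int64(175)] [np.int64(175), np.int64(178), np.int64(177), np.int64(179), np.int64(182), np.int64(184), np.int64(182), np.int64(178), np.int64(176), np.int64(168), np.int64(229), np.int64(255), np.int64(255), np.int64(255), np.int64(255), np.int64(255), np.int64(255), np.int64(255), np.int64(255), np.int64(255), np.int64(222), np.int64(171), np.int64(179), np.int64(182), np.int64(169), np.int64(127), np.int64(102), np.int64(106), np.int64(106), np.int64(107), np.int64(106), np.int64(105), np.int64(105), np.int64(104), np.int64(100), np.int64(93), np.int64(103), np.int64(156), np.int64(191), np.int64(186), np.int64(185), np.int64(185), np.int64(184), np.int64(185), np.int64(187)]
```

View pics/w2b.png

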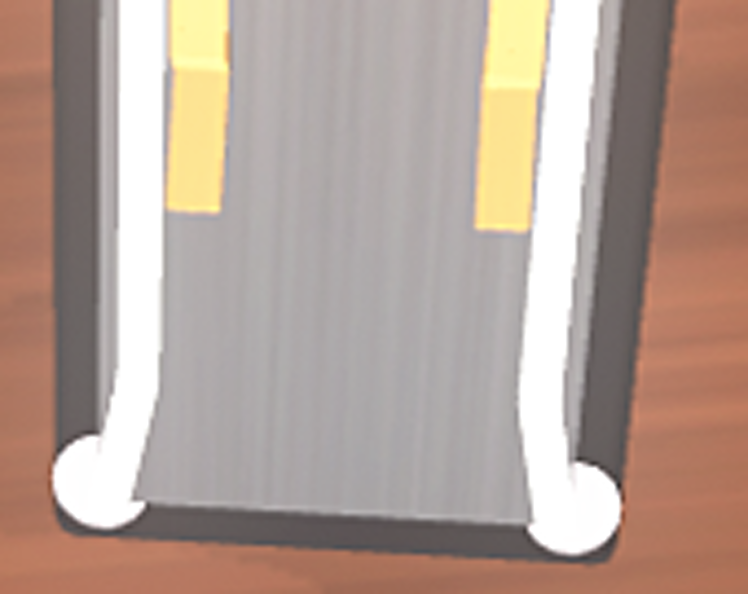

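View pics/w2a.png

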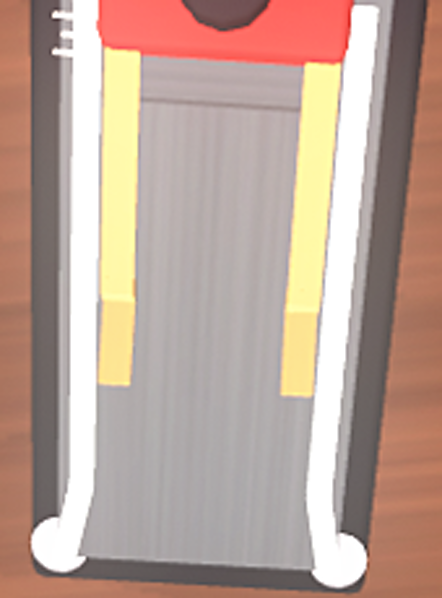

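```bash
python3 - <<'E'
from h import *
np.set_printoptions(precision=4,suppress=True)
f=np.load("w2.npz"); s={"eef_pos":f["pos"],"tool_rot":f["rot"]}; d=f["d"]
L=np.array([atz("wrist",rc,.05,s) for rc in [(70,221.7),(100,221.3),(120,221.3),(140,221.2),(160,221)]])
Rr=np.array([atz("wrist",rc,.05,s) for rc in [(70,334.2),(100,331.2),(120,329.2),(140,327.2),(160,325.2)]])
for P in(L,Rr):
    k=np.polyfit(P[:,0],P[:,1],1); print(k,np.degrees(np.arctan(k[0])),P[:,1]-np.polyval(k,P[:,0]))
kl=np.polyfit(L[:,0],L[:,1],1);kr=np.polyfit(Rr[:,0],Rr[:,1],1)
for x in(.6,.65,.7): print(x,"mid y",(np.polyval(kl,x)+np.polyval(kr,x))/2,"gap",np.polyval(kl,x)-np.polyval(kr,x))
a=atz("wrist",(213.6,225.7),.045,s);b=atz("wrist",(219.3,315.5),.045,s);print("mouth",a,b,(a+b)/2,np.degrees(np.arctan2(a[0]-b[0],a[1]-b[1])))
for rc in [(148.2,239),(152.3,309)]: print("lip",atz("wrist",rc,.0585,s), atd("wrist",rc,d[int(rc[0])-2,int(rc[1])],s))
for rc in [(100,270),(60,270),(180,270),(205,270),(15,270)]: print("bed",atd("wrist",rc,d[rc],s))
for rc in [(12,270),(20,270),(24,270),(28,270),(36,270),(38,270),(42,270)]: print(rc,atd("wrist",rc,d[rc],s),f["p"][rc])
f=np.load("w1.npz"); s={"eef_pos":f["pos"],"tool_rot":f["rot"]}; d=f["d"];p=f["p"]
for r in range(60,84,2):
    print(r,p[r,292],atd("wrist",(r,292),d[r,292],s))
E
```

```text
[-0.1552  0.3038] -8.823746813609725 [-0.      0.0001 -0.     -0.      0.    ]
[-0.1598  0.2335] -9.081317014299096 [-0.  0.  0.  0. -0.]
0.6 mid y 0.1741373720017516 gap 0.07307939620731874
0.65 mid y 0.16626056650054546 gap 0.07330974728664086
0.7 mid y 0.15838376099933932 gap 0.07354009836596298
mouth [0.6006 0.2076 0.045 ] [0.5898 0.1414 0.045 ] [0.5952 0.1745 0.045 ] 9.257436151659407
lip [0.6494 0.1895 0.0585] [0.6494 0.1896 0.0583]
lip [0.6423 0.1434 0.0585] [0.6423 0.1434 0.0585]
bed [0.6779 0.1663 0.0451]
bed [0.7028 0.1636 0.0447]
bed [0.6229 0.1721 0.0449]
bed [0.6038 0.1742 0.0438]
bed [0.7256 0.1606 0.0617]
(12, 270) [0.7267 0.1604 0.0639] [103 111 255]
(20, 270) [0.7234 0.1609 0.0595] [ 91 100 251]
(24, 270) [0.7224 0.1613 0.0529] [175 175 187]
(28, 270) [0.7204 0.1615 0.0522] [172 172 188]
(36, 270) [0.7157 0.162  0.053 ] [170 170 185]
(38, 270) [0.7148 0.1621 0.0515] [163 164 178]
(42, 270) [0.7135 0.1625 0.0446] [176 177 192]
60 [ 92  98 255] [0.7267 0.1579 0.0628]
62 [104 112 255] [0.7251 0.158  0.0639]
64 [ 99 107 255] [0.7238 0.1579 0.061 ]
66 [143 146 227] [0.7229 0.1577 0.0533]
68 [170 170 181] [0.7215 0.1576 0.0517]
70 [166 167 180] [0.7197 0.1577 0.0547]
72 [165 164 177] [0.7182 0.1576 0.0529]
74 [167 169 182] [0.7166 0.1576 0.053 ]
76 [165 165 179] [0.7151 0.1575 0.0525]
78 [161 162 175] [0.7138 0.1573 0.0447]
80 [165 167 180] [0.7122 0.1573 0.0454]
82 [166 165 178] [0.7105 0.1573 0.0455]
```

Call:
drive_tool:
  motion:
    - {"wx": 0, "wy": 0, "wz": 0.06, "x": -69, "y": 486, "z": -30, "hand": 0.3}
    - {"wx": 0, "wy": 0, "wz": 0.06, "x": -69, "y": 486, "z": -30, "hand": 0.3}
    - {"wx": 0, "wy": 0, "wz": 0.06, "x": -69, "y": 486, "z": -30, "hand": 0.3}
    - {"wx": 0, "wy": 0, "wz": 0.06, "x": -69, "y": 486, "z": -30, "hand": 0.3}
    - {"wx": 0, "wy": 0, "wz": 0.06, "x": -69, "y": 486, "z": -30, "hand": 0.3}

```text
time_s: 3.68
eef_pos: [0.5273, -0.1406, 0.1908]
tool_rot: [0.997, -0.077, 0.001, 0.0]
force: [0.4, -0.7, -1.5]
width: 0.0601
```

Call:
drive_tool:
  motion:
    - {"wx": 0, "wy": 0, "wz": 0, "x": -13, "y": 175, "z": -9, "hand": 0.3}
    - {"wx": 0, "wy": 0, "wz": 0, "x": -13, "y": 175, "z": -9, "hand": 0.3}
    - {"wx": 0, "wy": 0, "wz": 0, "x": -13, "y": 175, "z": -9, "hand": 0.3}
    - {"wx": 0, "wy": 0, "wz": 0, "x": -13, "y": 175, "z": -9, "hand": 0.3}
    - {"wx": 0, "wy": 0, "wz": 0, "x": -13, "y": 175, "z": -9, "hand": 0.3}

```text
time_s: 4.3
eef_pos: [0.4874, -0.3092, 0.1988]
tool_rot: [0.997, -0.078, 0.0, -0.0]
force: [-0.0, 0.2, -0.4]
width: 0.06
```

```bash
python3 - <<'E'
from h import *
np.set_printoptions(precision=4,suppress=True)
s=arm.sense(); print(s["eef_pos"],s["tool_rot"],s["q"])
p,d=arm.grab_frame("wrist"); cv2.imwrite("pics/w3.png",p); np.savez("w3.npz",p=p,d=d,pos=s["eef_pos"],rot=s["tool_rot"])
for t,z in {"hone_grip":.027,"hone_orange":.02,"hone_notch":.0268}.items():
    for r in arm.place_of("wrist",t)[:4]: print(t,r["score"],r["position"],atz("wrist",r["position"],z,s))
E
```

```text
[ 0.4874 -0.3092  0.1988] [ 0.997  -0.0776  0.0002 -0.0001] [-0.6852  0.3773  1.6217  0.0005  1.1424  1.0408]
hone_grip 0.7 [186.5, 288.7] [ 0.4915 -0.315   0.027 ]
hone_grip 0.63 [363.5, 351.2] [ 0.2984 -0.3501  0.027 ]
hone_grip 0.58 [298.6, 459.2] [ 0.3575 -0.4593  0.027 ]
hone_orange 0.92 [63.0, 274.4] [ 0.591  -0.3188  0.02  ]
hone_orange 0.68 [261.5, 554.2] [ 0.3789 -0.5517  0.02  ]
hone_notch 0.61 [50.0, 273.4] [ 0.5997 -0.3197  0.0268]
hone_notch 0.6 [327.1, 255.7] [ 0.3563 -0.2617  0.0268]
```

View pics/w3.png

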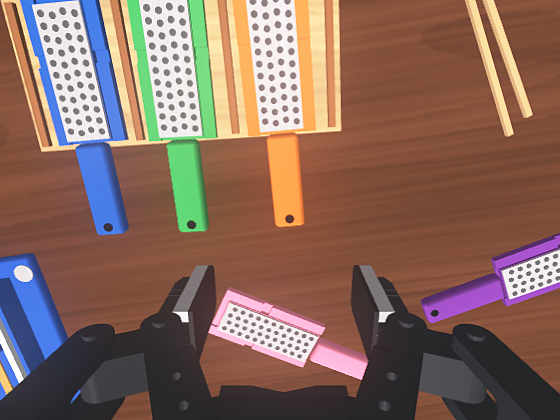

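The orange handle runs from (284,138) to (289,222), with green and blue to its left. It's the only orange one; the pink and purple look-alikes lie on the table. Next I measure its axis.

```bash
python3 - <<'E'
from h import *
np.set_printoptions(precision=4,suppress=True)
f=np.load("w3.npz"); s={"eef_pos":f["pos"],"tool_rot":f["rot"]}; p=f["p"];d=f["d"]
hsv=cv2.cvtColor(p,cv2.COLOR_BGR2HSV)
m=(hsv[...,0]>8)&(hsv[...,0]<22)&(hsv[...,1]>130)&(hsv[...,2]>180)
out=[]
for r in range(145,212,6):
    c=np.where(m[r,240:330])[0]+240
    a=atz("wrist",(r,c.min()-.5),.034,s);b=atz("wrist",(r,c.max()+.5),.034,s)
    out.append((a+b)/2); print(r,c.min(),c.max(),(a+b)/2,np.linalg.norm(a-b),atd("wrist",(r,int(c.mean())),d[r,int(c.mean())],s)[2])
o=np.array(out);k=np.polyfit(o[:,0],o[:,1],1);print(np.degrees(np.arctan(k[0])),np.polyval(k,.49))
rr=np.where(m[:260,289])[0];print("end rows",rr.min(),rr.max(),atz("wrist",(rr.max()+.5,289),.034,s))
# front edge of handle at plate: row~133
for r in (128,130,132,134,136,138): print(r,p[r,283],d[r,283],atd("wrist",(r,283),d[r,283],s))
# plate edges side
for r in (20,60,100):
    c=np.where(m[r,230:330])[0]+230; print(r,c.min(),c.max(),(atz("wrist",(r,c.min()),.0268,s)+atz("wrist",(r,c.max()),.0268,s))/2)
E
```

```text
145 267 298 [ 0.5281 -0.3154  0.034 ] 0.025864418733509593 0.0321685524026219
151 267 298 [ 0.5233 -0.3147  0.034 ] 0.02599632771450237 0.03318168046043096
157 268 299 [ 0.5183 -0.3147  0.034 ] 0.02612969588960404 0.03448400016240066
163 269 299 [ 0.5134 -0.3144  0.034 ] 0.025443743623489057 0.03351561377999451
169 269 300 [ 0.5084 -0.314   0.034 ] 0.02640086056040304 0.034574112203411
175 270 300 [ 0.5034 -0.3136  0.034 ] 0.025709356808627466 0.03365237568419793
181 271 301 [ 0.4982 -0.3137  0.034 ] 0.025844415806997704 0.03402119555938954
187 271 301 [ 0.4931 -0.3129  0.034 ] 0.02598096310879399 0.0342362955029632
193 272 301 [ 0.4879 -0.3125  0.034 ] 0.02527650650989174 0.033128295583996104
199 272 302 [ 0.4827 -0.3121  0.034 ] 0.026258766662252422 0.03363272431818498
205 273 302 [ 0.4774 -0.3118  0.034 ] 0.02554842382515497 0.033404690382250635
211 274 303 [ 0.4719 -0.3118  0.034 ] 0.0256867634106911 0.03251251408260836
-3.8136995788721677 -0.31277426956995835
end rows 130 226 [ 0.4579 -0.3101  0.034 ]
128 [243 242 247] 0.28417593 [ 0.5411 -0.3179  0.0312]
130 [146 192 255] 0.28716892 [ 0.5393 -0.3176  0.0286]
132 [ 89 175 255] 0.29313934 [ 0.5372 -0.3173  0.023 ]
134 [ 63 102 187] 0.2865982 [ 0.5363 -0.3171  0.0302]
136 [ 72 127 232] 0.2846594 [ 0.5349 -0.3169  0.0326]
138 [ 83 160 254] 0.28527722 [ 0.5334 -0.3167  0.0325]
20 235 329 [ 0.6191 -0.3294  0.0268]
60 230 329 [ 0.592  -0.3232  0.0268]
100 230 329 [ 0.5628 -0.3185  0.0268]
```

Call:
drive_tool:
  motion:
    - {"wx": 0, "wy": 0, "wz": -0.089, "x": 5, "y": 3, "z": 50, "hand": 0.3}
    - {"wx": 0, "wy": 0, "wz": -0.089, "x": 5, "y": 3, "z": 100, "hand": 0.3}
    - {"wx": 0, "wy": 0, "wz": -0.089, "x": 5, "y": 3, "z": 150, "hand": 0.3}
    - {"wx": 0, "wy": 0, "wz": -0.089, "x": 5, "y": 3, "z": 171, "hand": 0.3}
    - {"wx": 0, "wy": 0, "wz": -0.089, "x": 5, "y": 3, "z": 171, "hand": 0.3}

```text
time_s: 5.12
eef_pos: [0.491, -0.3112, 0.0257]
tool_rot: [0.999, -0.032, -0.002, -0.001]
force: [0.4, 0.2, 0.3]
width: 0.0595
```

```bash
python3 - <<'E'
from h import *
s=arm.sense(); print(s["eef_pos"],s["tool_rot"],s["force"])
p,d=arm.grab_frame("wrist"); cv2.imwrite("pics/w4.png",p)
E
```

```text
[ 0.49098609 -0.31115366  0.02567898] [ 0.99948344 -0.03206839 -0.00167887 -0.00128684] [0.39374848 0.23697631 0.25560661]
```

View pics/w4.png

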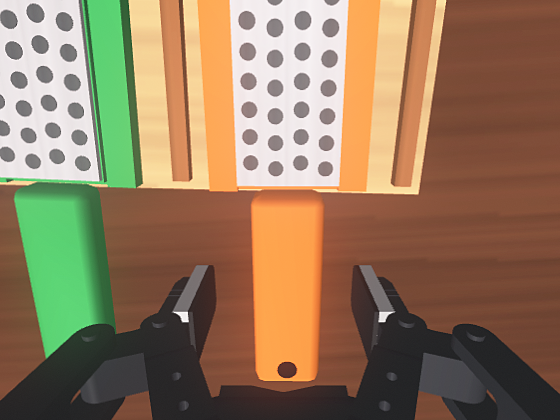

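Call:
drive_tool:
  motion:
    - {"wx": 0, "wy": 0, "wz": 0, "x": 0, "y": 0.5, "z": 0, "hand": 0.3}
    - {"wx": 0, "wy": 0, "wz": 0, "x": 0, "y": 0.5, "z": 0, "hand": 0.55}
    - {"wx": 0, "wy": 0, "wz": 0, "x": 0, "y": 0.5, "z": 0, "hand": 1}
    - {"wx": 0, "wy": 0, "wz": 0, "x": 0, "y": 0.5, "z": 0, "hand": 1}
    - {"wx": 0, "wy": 0, "wz": 0, "x": 0, "y": 0.5, "z": 0, "hand": 1}

```text
time_s: 5.8
eef_pos: [0.4923, -0.3139, 0.0282]
tool_rot: [0.999, -0.033, 0.001, 0.0]
force: [-0.4, 0.9, 5.7]
width: 0.0244
```

```bash
python3 - <<'E'
from h import *
s=arm.sense(); print(s["eef_pos"],s["tool_rot"],s["force"],s["wrist_torque"],s["width"])
E
```

```text
[ 0.49226926 -0.3139051   0.02816667] [ 9.99459250e-01 -3.28747964e-02  5.62220153e-04  3.74259525e-04] [-0.4220755   0.93568402  5.73498829] [ 0.1298468  -0.12411619  0.0198644 ] 0.0244450283755519
```

Gripped (24 mm opening on the 26 mm handle). Now I lift.

Call:
drive_tool:
  motion:
    - {"wx": 0, "wy": 0, "wz": 0, "x": 0, "y": 0, "z": 0, "hand": 1}
    - {"wx": 0, "wy": 0, "wz": 0, "x": 0, "y": 0, "z": -15, "hand": 1}
    - {"wx": 0, "wy": 0, "wz": 0, "x": 0, "y": 0, "z": -40, "hand": 1}
    - {"wx": 0, "wy": 0, "wz": 0, "x": 0, "y": 0, "z": -90, "hand": 1}
    - {"wx": 0, "wy": 0, "wz": 0, "x": 0, "y": 0, "z": -130, "hand": 1}

```text
time_s: 6.42
eef_pos: [0.4917, -0.3135, 0.1595]
tool_rot: [0.999, -0.033, 0.0, 0.0]
force: [0.3, -0.0, -1.0]
width: 0.025
```

Call:
drive_tool:
  motion:
    - {"wx": 0, "wy": 0, "wz": 0, "x": 0, "y": 0, "z": 0, "hand": 1}
    - {"wx": 0, "wy": 0, "wz": 0, "x": 0, "y": 0, "z": 0, "hand": 1}

```text
time_s: 6.68
eef_pos: [0.4911, -0.3131, 0.1571]
tool_rot: [0.999, -0.033, -0.001, -0.0]
force: [-0.1, -0.1, -1.4]
width: 0.0251
```

```bash
python3 - <<'E'
from h import *
np.set_printoptions(precision=4,suppress=True)
s=arm.sense(); print(s["eef_pos"],s["tool_rot"],s["force"],s["wrist_torque"],s["width"])
p,d=arm.grab_frame("wrist"); cv2.imwrite("pics/w5.png",p); np.savez("w5.npz",p=p,d=d,pos=s["eef_pos"],rot=s["tool_rot"])
p2,d2=arm.grab_frame("side"); cv2.imwrite("pics/side5.png",p2)
E
```

```text
[ 0.4911 -0.3131  0.1571] [ 0.9995 -0.0328 -0.0005 -0.0003] [-0.0651 -0.0965 -1.4321] [-0.0242  0.1248  0.044 ] 0.025068921896643493
```

View pics/w5.png

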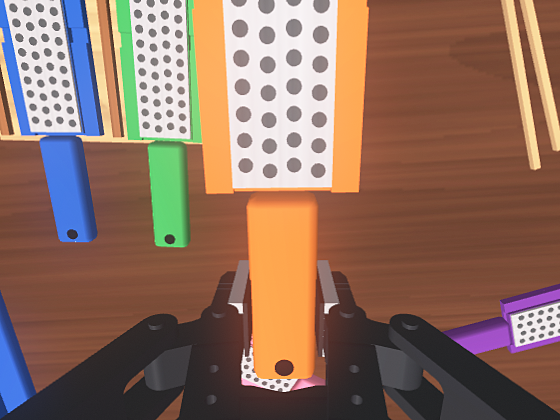

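View pics/side5.png

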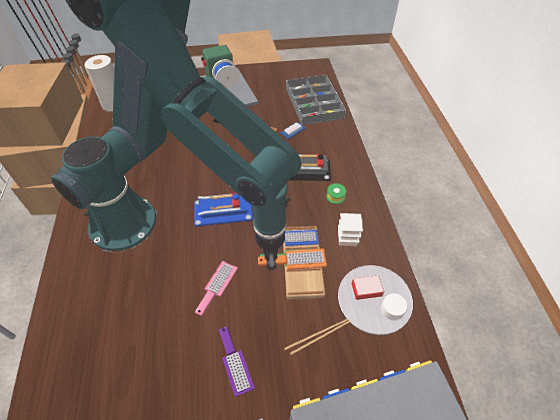

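The hone is held and the others are undisturbed. Next I measure its pose in the hand: pitch, yaw, lateral and fore-aft.

```bash
cat > pose.py <<'E'
from h import *
np.set_printoptions(precision=4,suppress=True)
def inhand(fn):
    f=np.load(fn); p=f["p"];d=f["d"]
    st={"eef_pos":np.zeros(3),"tool_rot":np.array([0,0,0,1.])}
    hsv=cv2.cvtColor(p,cv2.COLOR_BGR2HSV)
    m=(hsv[...,0]>6)&(hsv[...,0]<24)&(hsv[...,1]>130)&(hsv[...,2]>150)
    # face plane (white/grey abrasive) tool coords
    pts=np.array([atd("wrist",(r,c),d[r,c],st) for r in range(15,165,6) for c in range(245,326,5) if d[r,c]>0])
    A=np.c_[pts[:,:2],np.ones(len(pts))]; k=np.linalg.lstsq(A,pts[:,2],rcond=None)[0]
    res=pts[:,2]-A@k; g=abs(res)<.002; k=np.linalg.lstsq(A[g],pts[g,2],rcond=None)[0]
    print("face plane z= %.4f x + %.4f y + %.4f"%tuple(k),"std",(pts[g,2]-A[g]@k).std(),g.sum(),"at x=.1:",k[0]*.1+k[2])
    # handle plane
    hp=np.array([atd("wrist",(r,c),d[r,c],st) for r in range(205,350,5) for c in range(262,306,5) if d[r,c]>0])
    A=np.c_[hp[:,:2],np.ones(len(hp))]; kh=np.linalg.lstsq(A,hp[:,2],rcond=None)[0]; print("handle plane",kh)
    return p,d,m,k,kh
def hit(rc,zf):
    st={"eef_pos":np.zeros(3),"tool_rot":np.array([0,0,0,1.])}
    o,v=ray("wrist",rc,st); a,b,c=zf
    t=(a*o[0]+b*o[1]+c-o[2])/(v[2]-a*v[0]-b*v[1]); return o+t*v
def edges(p,m,k):
    kl=k+np.array([0,0,.0042])  # ledge top 4.2 lower (tool z down)
    L=[];Rr=[]
    for r in range(30,185,10):
        c=np.where(m[r])[0]; c=c[(c>170)&(c<400)]
        L.append(hit((r,c.min()-.5),kl));Rr.append(hit((r,c.max()+.5),kl))
    L=np.array(L);Rr=np.array(Rr)
    def rob(P):
        q=np.polyfit(P[:,0],P[:,1],1)
        for _ in range(3):
            e=abs(P[:,1]-np.polyval(q,P[:,0])); g=e<max(.0006,2*np.median(e)); q=np.polyfit(P[g,0],P[g,1],1)
        return q
    a=rob(L);b=rob(Rr); print("left",a,"right",b,"gap at .1",np.polyval(b,.1)-np.polyval(a,.1),"mid at .045,.1",(np.polyval(a,.045)+np.polyval(b,.045))/2,(np.polyval(a,.1)+np.polyval(b,.1))/2)
E
python3 - <<'E'
from pose import *
p,d,m,k,kh=inhand("w5.npz"); edges(p,m,k)
for c in (215,222,345,352):
    col=m[150:260,c]; r=150+np.where(col)[0].max(); print(c,r,hit((r+.5,c),k+np.array([0,0,.0042])), p[r-1:r+5,c].tolist())
rr=np.where(m[200:400,285])[0]+200; print("handle end",rr.max(),[hit((r,272),kh) for r in (rr.max(),)])
for r in(372,376,380,384): print(r,p[r,268],p[r,300])
E
```

```text
face plane z= 0.0007 x + 0.0008 y + -0.0015 std 0.0006468868458569318 424 at x=.1: -0.001479868642875361
handle plane [ 0.0088  0.0025 -0.0048]
left [ 0.0001 -0.0284] right [-0.0114  0.0288] gap at .1 0.05605229710093036 mid at .045,.1 -3.6250222916192273e-05 -0.00034756992643022837
215 193 [ 0.0441 -0.0247  0.0027] [[86, 175, 255], [74, 137, 248], [62, 88, 150], [64, 82, 131], [64, 85, 137], [62, 84, 136]]
222 252 [ 0.0204 -0.0234  0.0026] [[64, 90, 150], [65, 91, 151], [61, 87, 146], [59, 83, 142], [59, 82, 141], [60, 83, 139]]
345 192 [0.0445 0.0232 0.0027] [[86, 176, 255], [67, 108, 210], [61, 77, 129], [63, 81, 132], [64, 82, 136], [62, 82, 136]]
352 192 [0.0445 0.0258 0.0027] [[84, 177, 255], [64, 99, 191], [60, 73, 121], [60, 79, 131], [61, 79, 134], [61, 81, 136]]
handle end 378 [array([-0.0328, -0.0042, -0.0051])]
372 [ 81 169 254] [ 77 163 254]
376 [ 80 170 254] [ 78 167 254]
380 [248 243 248] [132 110 201]
384 [243 242 249] [193 161 252]
```

Call:
drive_tool:
  motion:
    - {"wx": 0, "wy": 0, "wz": 0.09, "x": -102, "y": -510, "z": -20, "hand": 1}
    - {"wx": 0, "wy": 0, "wz": 0.09, "x": -102, "y": -510, "z": -20, "hand": 1}
    - {"wx": 0, "wy": 0, "wz": 0.09, "x": -102, "y": -510, "z": -20, "hand": 1}
    - {"wx": 0, "wy": 0, "wz": 0.09, "x": -102, "y": -510, "z": -20, "hand": 1}
    - {"wx": 0, "wy": 0, "wz": 0.09, "x": -102, "y": -510, "z": -20, "hand": 1}

```text
time_s: 7.4
eef_pos: [0.4493, -0.0021, 0.1683]
tool_rot: [0.997, -0.078, -0.001, -0.0]
force: [2.2, 0.1, -2.2]
width: 0.0248
```

```bash
cat > plan.py <<'E'
from h import *
import sys
np.set_printoptions(precision=4,suppress=True)
M=np.array([.5952,.1747]); YAW=np.radians(-9.0); LEAD=.1543; U=np.array([np.cos(YAW),np.sin(YAW)]); N=np.array([-U[1],U[0]])
def now():
    s=arm.sense(); Rm=R.from_quat(s["tool_rot"]).as_matrix(); yaw=np.arctan2(Rm[1,0],Rm[0,0])
    e=s["eef_pos"][:2]-M
    lead=e+Rm[:2,0]*LEAD
    print("t",s["time_s"],"pos",s["eef_pos"],"yaw",np.degrees(yaw),"s_lead(mm)",1e3*lead@U,"lat lead/tcp (mm,+left)",1e3*lead@N,1e3*e@N,"h",1e3*(s["eef_pos"][2]-.0543),"F along u",s["force"][:2]@U,"lat",s["force"][:2]@N,"fz",s["force"][2],"Tq",s["wrist_torque"],"w",s["width"], "tilt zx,zy",Rm[2,0],Rm[2,1])
    return s,Rm,yaw
def goto(slead,h):
    s,Rm,yaw=now()
    t=np.r_[M+U*(slead/1e3-LEAD),.0543+h/1e3]
    print("tool shift mm",1e3*Rm.T@(t-s["eef_pos"]),"wz",-(YAW-yaw))
if __name__=="__main__":
    goto(float(sys.argv[1]),float(sys.argv[2])) if len(sys.argv)>1 else now()
E
python3 plan.py -20 50
```

```text
t 7.4 pos [ 0.4493 -0.0021  0.1683] yaw -8.95161279387316 s_lead(mm) 37.89095513705017 lat lead/tcp (mm,+left) -197.3014082230253 -197.43171659145324 h 113.95959545736166 F along u 2.2095454656875013 lat 0.4087735036794685 fz -2.158217286745493 Tq [0.0544 0.0505 0.021 ] w 0.024812648267520804 tilt zx,zy -0.002612135109260474 -0.00018321948258746734
tool shift mm [ -57.5575 -197.4688   64.1463] wz 0.0008445160627545412
```

Call:
drive_tool:
  motion:
    - {"wx": 0, "wy": 0, "wz": 0, "x": -57, "y": -197, "z": 0, "hand": 1}
    - {"wx": 0, "wy": 0, "wz": 0, "x": -57, "y": -197, "z": 10, "hand": 1}
    - {"wx": 0, "wy": 0, "wz": 0, "x": -57, "y": -197, "z": 20, "hand": 1}
    - {"wx": 0, "wy": 0, "wz": 0, "x": -57, "y": -197, "z": 50, "hand": 1}
    - {"wx": 0, "wy": 0, "wz": 0, "x": -57, "y": -197, "z": 64, "hand": 1}

```text
time_s: 8.02
eef_pos: [0.4226, 0.2002, 0.1029]
tool_rot: [0.997, -0.076, -0.002, 0.001]
force: [-0.4, -0.8, -0.5]
width: 0.0249
```

Call:
drive_tool:
  motion:
    - {"wx": 0, "wy": 0, "wz": 0, "x": 0, "y": 0, "z": 0, "hand": 1}
    - {"wx": 0, "wy": 0, "wz": 0, "x": 0, "y": 0, "z": 0, "hand": 1}
    - {"wx": 0, "wy": 0, "wz": 0, "x": 0, "y": 0, "z": 0, "hand": 1}

```text
time_s: 8.4
eef_pos: [0.4259, 0.1988, 0.1062]
tool_rot: [0.997, -0.078, 0.001, -0.0]
force: [-0.4, 0.2, -0.9]
width: 0.0248
```

```bash
python3 plan.py -20 15; python3 - <<'E'
from pose import *
s=arm.sense(); p,d=arm.grab_frame("wrist"); cv2.imwrite("pics/w6.png",p); np.savez("w6.npz",p=p,d=d,pos=s["eef_pos"],rot=s["tool_rot"])
q,_=arm.grab_frame("scene"); cv2.imwrite("pics/s6.png",q)
p,d,m,k,kh=inhand("w6.npz"); edges(p,m,k)
E
```

```text
t 8.4 pos [0.4259 0.1988 0.1062] yaw -9.002164924054554 s_lead(mm) -16.678560167640793 lat lead/tcp (mm,+left) -2.6606340489264526 -2.6548038209642675 h 51.87230145792998 F along u -0.37660573383542717 lat 0.10447325504191815 fz -0.9483444766719635 Tq [ 0.0066  0.1772 -0.0085] w 0.024808528661337956 tilt zx,zy 0.001396443626685436 -0.0006474987208304597
tool shift mm [-3.3732 -2.6308 36.8693] wz -3.7785052807604025e-05
face plane z= 0.0060 x + 0.0028 y + -0.0020 std 0.0006865963566880104 419 at x=.1: -0.0013775543030976117
handle plane [ 0.0094  0.0071 -0.0048]
left [-0.0087 -0.0279] right [-0.0096  0.0287] gap at .1 0.05653957108731847 mid at .045,.1 -3.1530271270233806e-05 -0.000534358899853064
```

View pics/w6.png

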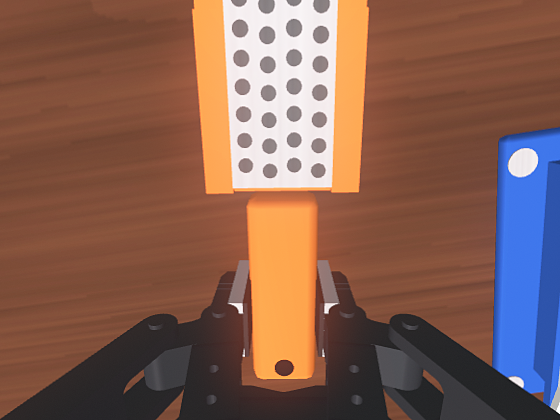

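View pics/s6.png

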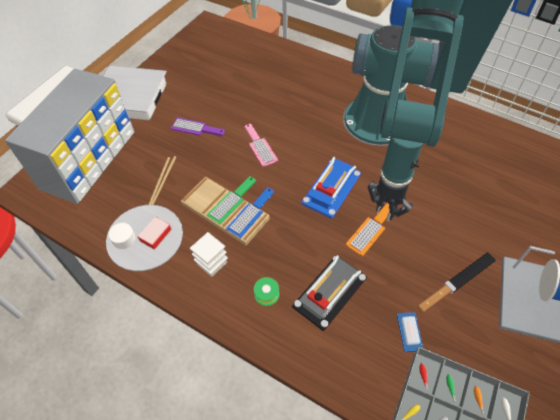

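Call:
drive_tool:
  motion:
    - {"wx": 0, "wy": 0, "wz": 0.008, "x": -3, "y": -2.8, "z": 12, "hand": 1}
    - {"wx": 0, "wy": 0, "wz": 0.008, "x": -3, "y": -2.8, "z": 24, "hand": 1}
    - {"wx": 0, "wy": 0, "wz": 0.008, "x": -3, "y": -2.8, "z": 40, "hand": 1}
    - {"wx": 0, "wy": 0, "wz": 0.008, "x": -3, "y": -2.8, "z": 46, "hand": 1}
    - {"wx": 0, "wy": 0, "wz": 0.008, "x": -3, "y": -2.8, "z": 46, "hand": 1}

```text
time_s: 9.12
eef_pos: [0.4219, 0.2026, 0.0586]
tool_rot: [0.997, -0.082, -0.001, 0.0]
force: [0.6, 0.1, -1.7]
width: 0.0251
```

```bash
python3 plan.py 30 4; python3 - <<'E'
from h import *
q,_=arm.grab_frame("scene"); c=proj("scene",[.59,.175,.05]).astype(int);print(c)
cv2.imwrite("pics/s7.png",cv2.resize(q[c[0]-55:c[0]+55,c[1]-75:c[1]+75],None,fx=5,fy=5,interpolation=cv2.INTER_CUBIC))
q,_=arm.grab_frame("side"); c=proj("side",[.59,.175,.05]).astype(int);print(c)
cv2.imwrite("pics/d7.png",cv2.resize(q[c[0]-55:c[0]+55,c[1]-75:c[1]+75],None,fx=5,fy=5,interpolation=cv2.INTER_CUBIC))
E
```

```text
t 9.125 pos [0.4219 0.2026 0.0586] yaw -9.36641313014053 s_lead(mm) -21.27382772548789 lat lead/tcp (mm,+left) -0.596914076343673 0.38984412299285226 h 4.32216716662262 F along u 0.5388992338531078 lat 0.2316731691016979 fz -1.7246715769835421 Tq [ 0.0315  0.1404 -0.0074] w 0.025093103988327644 tilt zx,zy -0.0016863070939555698 0.0007820036082035072
tool shift mm [51.2724  0.0618  0.2358] wz -0.006395115543490704
[262 349]
[160 281]
```

View pics/s7.png

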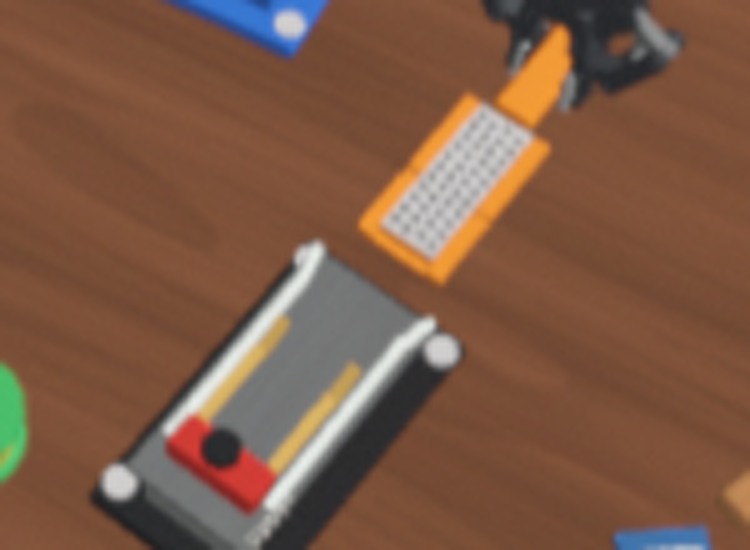

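View pics/d7.png

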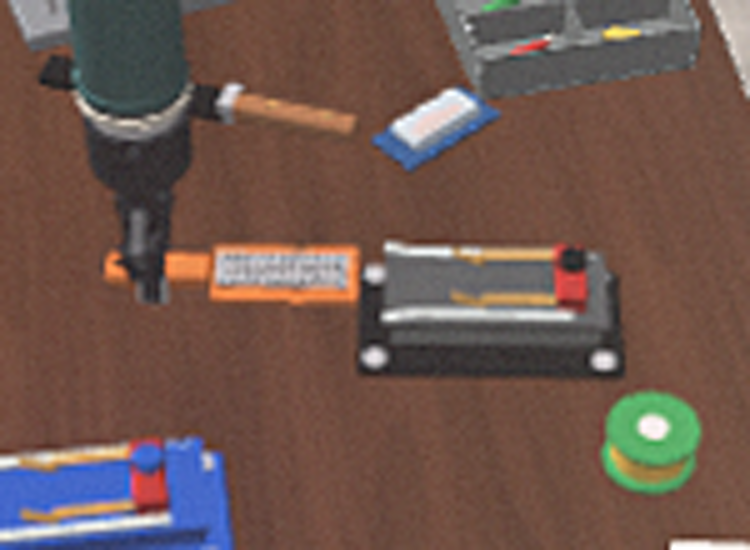

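Both views show the hone lined up with the mouth, leading edge about 20 mm outside. I move in over the mouth, just above the bed.

Call:
drive_tool:
  motion:
    - {"wx": 0, "wy": 0, "wz": 0, "x": 12, "y": 0, "z": 0, "hand": 1}
    - {"wx": 0, "wy": 0, "wz": 0, "x": 24, "y": 0, "z": 0, "hand": 1}
    - {"wx": 0, "wy": 0, "wz": 0, "x": 36, "y": 0, "z": 0, "hand": 1}
    - {"wx": 0, "wy": 0, "wz": 0, "x": 48, "y": 0, "z": 0, "hand": 1}
    - {"wx": 0, "wy": 0, "wz": 0, "x": 54, "y": 0, "z": 0, "hand": 1}

```text
time_s: 9.85
eef_pos: [0.477, 0.1938, 0.0594]
tool_rot: [0.997, -0.082, 0.0, -0.0]
force: [-0.4, 0.4, -1.7]
width: 0.0248
```

Call:
drive_tool:
  motion:
    - {"wx": 0, "wy": 0, "wz": 0, "x": 0, "y": 0, "z": 0.5, "hand": 1}
    - {"wx": 0, "wy": 0, "wz": 0, "x": 0, "y": 0, "z": 1, "hand": 1}

```text
time_s: 10.1
eef_pos: [0.475, 0.1938, 0.0582]
tool_rot: [0.997, -0.082, -0.001, 0.0]
force: [-0.3, -0.3, -1.7]
width: 0.0251
```

```bash
python3 plan.py 34 0; python3 - <<'E'
from pose import *
s=arm.sense(); p,d=arm.grab_frame("wrist"); cv2.imwrite("pics/w8.png",p); np.savez("w8.npz",p=p,d=d,pos=s["eef_pos"],rot=s["tool_rot"])
E
```

```text
t 10.1 pos [0.475  0.1938 0.0582] yaw -9.367702420370168 s_lead(mm) 32.634295565248664 lat lead/tcp (mm,+left) -0.903934736490389 0.08629637852280556 h 3.8669874322535964 F along u -0.2933853919791883 lat -0.36554574833512105 fz -1.6531018230317742 Tq [-0.0064  0.1583  0.0065] w 0.025062037442742578 tilt zx,zy -0.0010347638055520038 0.00035491547394687125
tool shift mm [1.367  0.0762 3.8656] wz -0.0064176179030117075
```

View pics/w8.png

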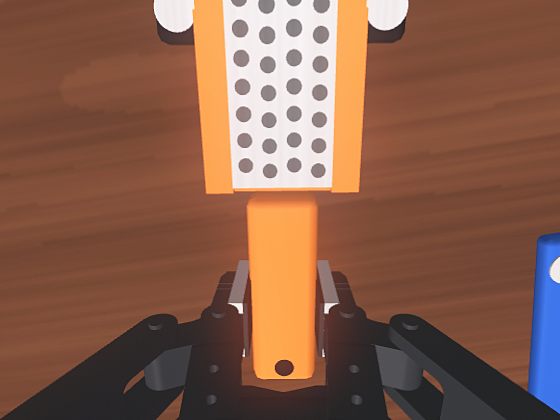

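Hone edges at (194,12) and (368,12) sit symmetrically between the post caps at (174,12) and (387,12). Now I lower gently to touch the bed.

Call:
drive_tool:
  motion:
    - {"wx": 0, "wy": 0, "wz": 0, "x": 0, "y": 0, "z": 0.7, "hand": 1}
    - {"wx": 0, "wy": 0, "wz": 0, "x": 0, "y": 0, "z": 1.4, "hand": 1}
    - {"wx": 0, "wy": 0, "wz": 0, "x": 0, "y": 0, "z": 2, "hand": 1}
    - {"wx": 0, "wy": 0, "wz": 0, "x": 0, "y": 0, "z": 2, "hand": 1}

```text
time_s: 10.65
eef_pos: [0.4757, 0.1939, 0.0563]
tool_rot: [0.997, -0.082, -0.0, -0.0]
force: [0.4, -0.4, -0.6]
width: 0.025
```

```bash
python3 plan.py 34 0
```

```text
t 10.65 pos [0.4757 0.1939 0.0563] yaw -9.367820665921302 s_lead(mm) 33.23886471611399 lat lead/tcp (mm,+left) -0.7047767906277417 0.2857732790643758 h 2.027722167213038 F along u 0.4298967766854962 lat -0.31186645621003944 fz -0.6057343961231842 Tq [-0.0079  0.1051  0.0321] w 0.025008337827320218 tilt zx,zy -0.00013672043522938092 1.0909654385322663e-05
tool shift mm [0.7601 0.2809 2.0276] wz -0.00641968167720483
```

Call:
drive_tool:
  motion:
    - {"wx": 0, "wy": 0, "wz": 0, "x": 0, "y": 0, "z": 0.5, "hand": 1}
    - {"wx": 0, "wy": 0, "wz": 0, "x": 0, "y": 0, "z": 0.5, "hand": 1}
    - {"wx": 0, "wy": 0, "wz": 0, "x": 0, "y": 0, "z": 0.5, "hand": 1}

```text
time_s: 11.02
eef_pos: [0.4757, 0.1939, 0.0559]
tool_rot: [0.997, -0.082, -0.0, -0.0]
force: [-0.5, -1.0, -0.8]
width: 0.0249
```

Call:
drive_tool:
  motion:
    - {"wx": 0, "wy": 0, "wz": 0, "x": 0, "y": 0, "z": 0.5, "hand": 1}
    - {"wx": 0, "wy": 0, "wz": 0, "x": 0, "y": 0, "z": 0.5, "hand": 1}
    - {"wx": 0, "wy": 0, "wz": 0, "x": 0, "y": 0, "z": 0.5, "hand": 1}

```text
time_s: 11.4
eef_pos: [0.4757, 0.1939, 0.0553]
tool_rot: [0.997, -0.082, -0.0, 0.0]
force: [-0.2, -0.4, -1.0]
width: 0.0251
```

```bash
python3 plan.py 34 0
```

```text
t 11.4 pos [0.4757 0.1939 0.0553] yaw -9.370916915549863 s_lead(mm) 33.2697493637951 lat lead/tcp (mm,+left) -0.7418436394519861 0.2570445897664685 h 1.0341585335379642 F along u -0.11190075319985096 lat -0.39947371123557546 fz -1.0229093643864124 Tq [0.0482 0.1239 0.0487] w 0.025081707790864497 tilt zx,zy -0.00014121774448590629 2.7682676275347575e-05
tool shift mm [0.7288 0.2523 1.0341] wz -0.006473721427686874
```

Call:
drive_tool:
  motion:
    - {"wx": 0, "wy": 0, "wz": 0, "x": 0, "y": 0, "z": 0.5, "hand": 1}
    - {"wx": 0, "wy": 0, "wz": 0, "x": 0, "y": 0, "z": 0.5, "hand": 1}
    - {"wx": 0, "wy": 0, "wz": 0, "x": 0, "y": 0, "z": 0.5, "hand": 1}

```text
time_s: 11.78
eef_pos: [0.4757, 0.1939, 0.0549]
tool_rot: [0.997, -0.082, -0.0, -0.0]
force: [0.2, 0.5, -1.5]
width: 0.0248
```

Call:
drive_tool:
  motion:
    - {"wx": 0, "wy": 0, "wz": 0, "x": 0, "y": 0, "z": 0.5, "hand": 1}
    - {"wx": 0, "wy": 0, "wz": 0, "x": 0, "y": 0, "z": 0.5, "hand": 1}
    - {"wx": 0, "wy": 0, "wz": 0, "x": 0, "y": 0, "z": 0.5, "hand": 1}

```text
time_s: 12.15
eef_pos: [0.4757, 0.1939, 0.0544]
tool_rot: [0.997, -0.082, -0.0, 0.0]
force: [0.1, -0.1, -0.8]
width: 0.025
```

```bash
python3 plan.py 34 0
```

```text
t 12.15 pos [0.4757 0.1939 0.0544] yaw -9.367839443585487 s_lead(mm) 33.297271611220786 lat lead/tcp (mm,+left) -0.7278910150367464 0.2627096293619294 h 0.05254344344655937 F along u 0.07401834527643397 lat -0.1054376326851404 fz -0.808446607274701 Tq [0.0642 0.1106 0.0054] w 0.025032681166399676 tilt zx,zy -7.199157332135966e-05 1.9217023086448147e-05
tool shift mm [0.7012 0.2582 0.0525] wz -0.006420009409270677
```

Call:
drive_tool:
  motion:
    - {"wx": 0, "wy": 0, "wz": 0, "x": 0, "y": 0, "z": 0.4, "hand": 1}
    - {"wx": 0, "wy": 0, "wz": 0, "x": 0, "y": 0, "z": 0.4, "hand": 1}
    - {"wx": 0, "wy": 0, "wz": 0, "x": 0, "y": 0, "z": 0.4, "hand": 1}

```text
time_s: 12.52
eef_pos: [0.4757, 0.1939, 0.054]
tool_rot: [0.997, -0.082, -0.0, -0.0]
force: [-0.0, -0.0, -0.6]
width: 0.0254
```

Call:
drive_tool:
  motion:
    - {"wx": 0, "wy": 0, "wz": 0, "x": 0, "y": 0, "z": 0.4, "hand": 1}
    - {"wx": 0, "wy": 0, "wz": 0, "x": 0, "y": 0, "z": 0.4, "hand": 1}
    - {"wx": 0, "wy": 0, "wz": 0, "x": 0, "y": 0, "z": 0.4, "hand": 1}

```text
time_s: 12.9
eef_pos: [0.4757, 0.1939, 0.0536]
tool_rot: [0.997, -0.082, -0.0, -0.0]
force: [-0.5, -0.7, -0.6]
width: 0.025
```

```bash
python3 plan.py 34 0; python3 - <<'E'
from pose import *
s=arm.sense(); p,d=arm.grab_frame("wrist"); cv2.imwrite("pics/w9.png",p); np.savez("w9.npz",p=p,d=d,pos=s["eef_pos"],rot=s["tool_rot"])
p,d,m,k,kh=inhand("w9.npz"); edges(p,m,k)
E
```

```text
t 12.9 pos [0.4757 0.1939 0.0536] yaw -9.370789538944594 s_lead(mm) 33.27371970634304 lat lead/tcp (mm,+left) -0.714568633664383 0.2839765783865989 h -0.7282935341050151 F along u -0.4190793780460174 lat -0.7562810071038132 fz -0.6046286577229282 Tq [-0.0006  0.0479 -0.0167] w 0.025033672645526785 tilt zx,zy -8.530780968241077e-05 -1.3221939160533113e-05
tool shift mm [ 0.7248  0.2793 -0.7284] wz -0.006471498286534899
face plane z= -0.0038 x + 0.0021 y + -0.0017 std 0.0006683553533936088 423 at x=.1: -0.002047261767268645
handle plane [ 0.0031  0.0004 -0.0048]
left [-0.0064 -0.0281] right [-0.0598  0.0331] gap at .1 0.05585403461563429 mid at .045,.1 0.0010191830697147772 -0.0008017182182333913
```

The hone now rests lightly on the bed and has levelled itself in the grip, with forces under 1 N. Sliding in, watching the force.

Call:
drive_tool:
  motion:
    - {"wx": 0, "wy": 0, "wz": -0.002, "x": 5, "y": 0, "z": -0.3, "hand": 1}
    - {"wx": 0, "wy": 0, "wz": -0.002, "x": 10, "y": 0, "z": -0.3, "hand": 1}
    - {"wx": 0, "wy": 0, "wz": -0.002, "x": 15, "y": 0, "z": -0.3, "hand": 1}

```text
time_s: 13.32
eef_pos: [0.4911, 0.1913, 0.0538]
tool_rot: [0.997, -0.081, 0.0, -0.0]
force: [-0.1, -0.1, -1.4]
width: 0.0248
```

Call:
drive_tool:
  motion:
    - {"wx": 0, "wy": 0, "wz": 0, "x": 4, "y": 0, "z": 0, "hand": 1}
    - {"wx": 0, "wy": 0, "wz": 0, "x": 8, "y": 0, "z": 0, "hand": 1}

```text
time_s: 13.58
eef_pos: [0.4986, 0.1901, 0.0538]
tool_rot: [0.997, -0.081, -0.0, 0.0]
force: [-0.3, -0.3, -0.9]
width: 0.0247
```

```bash
python3 plan.py 60 0; python3 - <<'E'
from h import *
for n in("scene","side"):
    q,_=arm.grab_frame(n); c=proj(n,[.6,.175,.05]).astype(int)
    cv2.imwrite(f"pics/{n}10.png",cv2.resize(q[c[0]-45:c[0]+45,c[1]-60:c[1]+60],None,fx=6,fy=6,interpolation=cv2.INTER_CUBIC))
E
```

```text
t 13.575 pos [0.4986 0.1901 0.0538] yaw -9.262206885814432 s_lead(mm) 56.52704854018108 lat lead/tcp (mm,+left) -0.6182487216935257 0.08788321682092036 h -0.5007063343990537 F along u -0.22811286374655781 lat -0.3145976338142587 fz -0.917841103240378 Tq [0.0227 0.0613 0.0395] w 0.024661857000570456 tilt zx,zy -0.0002633785267994258 5.624812531577811e-05
tool shift mm [ 3.4716  0.072  -0.5016] wz -0.004576373478862666
```

View pics/scene10.png

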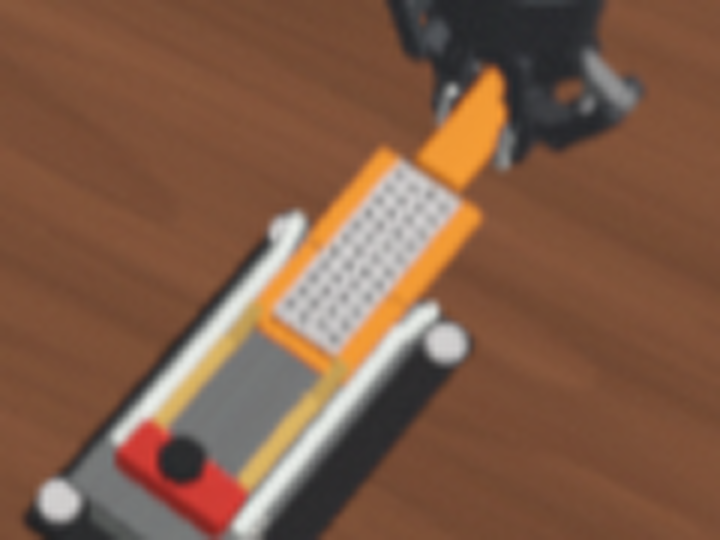

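View pics/side10.png

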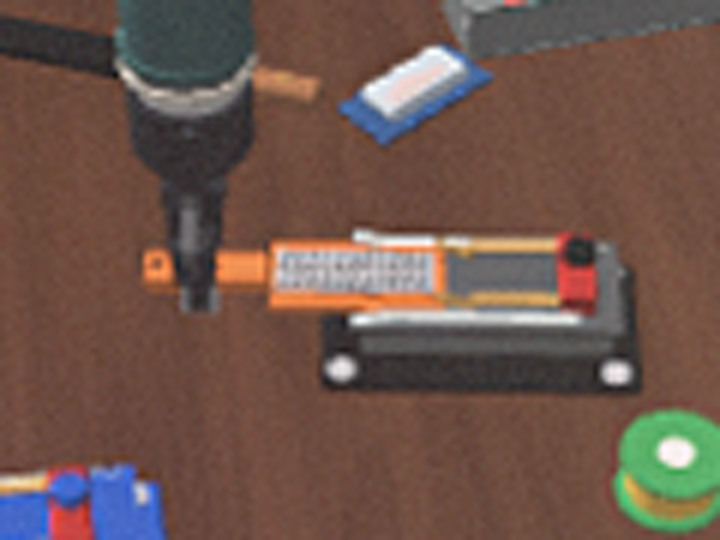

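The leading edge is between the rails and just under both clip lips. I'm pushing on in small steps.

Call:
drive_tool:
  motion:
    - {"wx": 0, "wy": 0, "wz": 0, "x": 2.5, "y": 0, "z": 0, "hand": 1}
    - {"wx": 0, "wy": 0, "wz": 0, "x": 5, "y": 0, "z": 0, "hand": 1}

```text
time_s: 13.92
eef_pos: [0.5033, 0.1893, 0.0538]
tool_rot: [0.997, -0.081, -0.0, 0.0]
force: [-0.5, 0.4, -0.4]
width: 0.0248
```

Call:
drive_tool:
  motion:
    - {"wx": 0, "wy": 0, "wz": 0, "x": 2, "y": 0, "z": 0, "hand": 1}
    - {"wx": 0, "wy": 0, "wz": 0, "x": 3, "y": 0, "z": 0, "hand": 1}

```text
time_s: 14.18
eef_pos: [0.5064, 0.1889, 0.0538]
tool_rot: [0.997, -0.081, -0.0, -0.0]
force: [-1.3, 0.8, -0.9]
width: 0.0251
```

Call:
drive_tool:
  motion:
    - {"wx": 0, "wy": 0, "wz": 0, "x": 2, "y": 0, "z": 0, "hand": 1}
    - {"wx": 0, "wy": 0, "wz": 0, "x": 3, "y": 0, "z": 0, "hand": 1}

```text
time_s: 14.42
eef_pos: [0.5079, 0.1884, 0.0536]
tool_rot: [0.997, -0.081, -0.001, 0.0]
force: [-5.7, 1.4, 2.4]
width: 0.0249
```

Call:
drive_tool:
  motion:
    - {"wx": 0, "wy": 0, "wz": 0, "x": 1.5, "y": 0, "z": 0, "hand": 1}
    - {"wx": 0, "wy": 0, "wz": 0, "x": 3, "y": 0, "z": 0, "hand": 1}

```text
time_s: 14.68
eef_pos: [0.5095, 0.1878, 0.0535]
tool_rot: [0.997, -0.081, -0.003, 0.0]
force: [-7.0, 1.4, 4.7]
width: 0.0249
```

```bash
python3 plan.py 76 0
```

```text
t 14.675 pos [0.5095 0.1878 0.0535] yaw -9.254449109087144 s_lead(mm) 67.56606321380512 lat lead/tcp (mm,+left) -1.1111875303729375 -0.42595583608669246 h -0.8192921177424886 F along u -7.120498260466801 lat 0.26497739526239855 fz 4.67748016985813 Tq [0.2741 0.9971 0.1395] w 0.024915420284053486 tilt zx,zy -0.004967479465043371 0.001196409851897264
tool shift mm [ 8.4244 -0.4624 -0.8617] wz -0.0044409747323369
```

Contact with the clips at about 66 mm, and the force is climbing gently (7 N). I continue with small increments.

Call:
drive_tool:
  motion:
    - {"wx": 0, "wy": 0, "wz": 0, "x": 1, "y": 0, "z": -0.4, "hand": 1}
    - {"wx": 0, "wy": 0, "wz": 0, "x": 2, "y": 0, "z": -0.4, "hand": 1}

```text
time_s: 14.92
eef_pos: [0.5115, 0.1874, 0.0537]
tool_rot: [0.997, -0.081, -0.002, 0.0]
force: [-6.6, 0.7, 0.5]
width: 0.0247
```

Call:
drive_tool:
  motion:
    - {"wx": 0, "wy": 0, "wz": 0, "x": 1, "y": 0, "z": 0, "hand": 1}
    - {"wx": 0, "wy": 0, "wz": 0, "x": 1.5, "y": 0, "z": 0, "hand": 1}

```text
time_s: 15.18
eef_pos: [0.5124, 0.1872, 0.0536]
tool_rot: [0.997, -0.081, -0.003, 0.001]
force: [-8.3, 1.7, 2.8]
width: 0.0249
```

```bash
python3 plan.py 76 0
```

```text
t 15.175 pos [0.5124 0.1872 0.0536] yaw -9.256315606573976 s_lead(mm) 70.52415673738425 lat lead/tcp (mm,+left) -1.31542322176575 -0.6251688684644164 h -0.7127960043908088 F along u -8.460759954510928 lat 0.3634069318143897 fz 2.832892975674994 Tq [0.348  0.9976 0.1368] w 0.024930300073663352 tilt zx,zy -0.005970639064910157 0.001578173616635984
tool shift mm [ 5.4643 -0.6485 -0.7465] wz -0.004473551258962288
```

Call:
drive_tool:
  motion:
    - {"wx": 0, "wy": 0, "wz": 0, "x": 1, "y": -0.3, "z": -0.2, "hand": 1}
    - {"wx": 0, "wy": 0, "wz": 0, "x": 2, "y": -0.3, "z": -0.2, "hand": 1}

```text
time_s: 15.42
eef_pos: [0.5141, 0.187, 0.0536]
tool_rot: [0.997, -0.081, -0.003, 0.001]
force: [-8.1, 0.4, 0.8]
width: 0.0244
```

Call:
drive_tool:
  motion:
    - {"wx": 0, "wy": 0, "wz": 0, "x": 1, "y": 0, "z": 0, "hand": 1}
    - {"wx": 0, "wy": 0, "wz": 0, "x": 2, "y": 0, "z": 0, "hand": 1}

```text
time_s: 15.68
eef_pos: [0.5147, 0.1868, 0.0536]
tool_rot: [0.997, -0.081, -0.005, 0.001]
force: [-11.7, 2.3, 5.1]
width: 0.0247
```

Call:
drive_tool:
  motion:
    - {"wx": 0, "wy": 0, "wz": 0, "x": 1, "y": 0, "z": 0, "hand": 1}
    - {"wx": 0, "wy": 0, "wz": 0, "x": 1.5, "y": 0, "z": 0, "hand": 1}

```text
time_s: 15.92
eef_pos: [0.5183, 0.1866, 0.0538]
tool_rot: [0.997, -0.081, -0.002, 0.001]
force: [-6.1, 0.6, 0.6]
width: 0.0249
```

```bash
python3 plan.py 80 0
```

```text
t 15.925 pos [0.5183 0.1866 0.0538] yaw -9.2532239969503 s_lead(mm) 76.48369133468002 lat lead/tcp (mm,+left) -1.0078678379644013 -0.3259351061189326 h -0.4519094513922989 F along u -6.112600432591297 lat -0.33328068254981374 fz 0.6117589153211747 Tq [ 0.0927  0.7251 -0.0303] w 0.024921891387495423 tilt zx,zy -0.004894866618175064 0.0014915093939728745
tool shift mm [ 3.5092 -0.3408 -0.4696] wz -0.0044195924918428164
```

The peak was about 12 N and it has now dropped to 6 N: the noses ride on the ledges at about 75 mm. I slide on steadily.

Call:
drive_tool:
  motion:
    - {"wx": 0, "wy": 0, "wz": 0, "x": 3, "y": -0.2, "z": 0, "hand": 1}
    - {"wx": 0, "wy": 0, "wz": 0, "x": 6, "y": -0.2, "z": 0, "hand": 1}
    - {"wx": 0, "wy": 0, "wz": 0, "x": 9, "y": -0.2, "z": 0, "hand": 1}

```text
time_s: 16.3
eef_pos: [0.5278, 0.1853, 0.0539]
tool_rot: [0.997, -0.081, -0.002, 0.0]
force: [-5.3, 1.1, -0.2]
width: 0.025
```

Call:
drive_tool:
  motion:
    - {"wx": 0, "wy": 0, "wz": 0, "x": 3, "y": 0, "z": 0, "hand": 1}
    - {"wx": 0, "wy": 0, "wz": 0, "x": 6, "y": 0, "z": 0, "hand": 1}
    - {"wx": 0, "wy": 0, "wz": 0, "x": 9, "y": 0, "z": 0, "hand": 1}

```text
time_s: 16.68
eef_pos: [0.5367, 0.1838, 0.0538]
tool_rot: [0.997, -0.081, -0.002, 0.0]
force: [-5.3, 1.2, -1.0]
width: 0.0246
```

```bash
python3 plan.py 106 0
```

```text
t 16.675 pos [0.5367 0.1838 0.0538] yaw -9.255730554230679 s_lead(mm) 95.08707131111451 lat lead/tcp (mm,+left) -0.8041098496535319 -0.1154250283904839 h -0.48402936315335154 F along u -5.407389263454034 lat 0.34373675231899947 fz -0.9981399626605172 Tq [ 0.1161  0.707  -0.0394] w 0.024632837950109353 tilt zx,zy -0.0042706081109483195 0.0012499180077650655
tool shift mm [10.9072 -0.1635 -0.5308] wz -0.0044633401692752706
```

Call:
drive_tool:
  motion:
    - {"wx": 0, "wy": 0, "wz": 0, "x": 3, "y": 0, "z": 0, "hand": 1}
    - {"wx": 0, "wy": 0, "wz": 0, "x": 6, "y": 0, "z": 0, "hand": 1}
    - {"wx": 0, "wy": 0, "wz": 0, "x": 9, "y": 0, "z": 0, "hand": 1}

```text
time_s: 17.05
eef_pos: [0.5456, 0.1824, 0.0538]
tool_rot: [0.997, -0.081, -0.002, 0.0]
force: [-4.9, 0.7, 0.3]
width: 0.0249
```

Call:
drive_tool:
  motion:
    - {"wx": 0, "wy": 0, "wz": 0, "x": 2, "y": 0, "z": 0, "hand": 1}
    - {"wx": 0, "wy": 0, "wz": 0, "x": 4, "y": 0, "z": 0, "hand": 1}

```text
time_s: 17.3
eef_pos: [0.5496, 0.1818, 0.0538]
tool_rot: [0.997, -0.081, -0.002, 0.0]
force: [-5.0, 0.5, -1.4]
width: 0.025
```

```bash
python3 plan.py 116 0
```

```text
t 17.3 pos [0.5496 0.1818 0.0538] yaw -9.256367641462637 s_lead(mm) 108.17865734223052 lat lead/tcp (mm,+left) -0.8100729134094167 -0.11967192827501054 h -0.5197101599889037 F along u -5.000369252475344 lat -0.23564744972083831 fz -1.4245536938668386 Tq [0.0254 0.6478 0.0644] w 0.025048837352846277 tilt zx,zy -0.004099883872329772 0.0011707023121200694
tool shift mm [ 7.8157 -0.154  -0.5519] wz -0.004474459439095357
```

Now 1 mm steps to feel for the snap.

Call:
drive_tool:
  motion:
    - {"wx": 0, "wy": 0, "wz": 0, "x": 1, "y": 0, "z": 0, "hand": 1}
    - {"wx": 0, "wy": 0, "wz": 0, "x": 2, "y": 0, "z": 0, "hand": 1}

```text
time_s: 17.55
eef_pos: [0.5526, 0.1815, 0.054]
tool_rot: [0.997, -0.081, -0.001, 0.0]
force: [-4.5, 0.8, -0.5]
width: 0.0246
```

Call:
drive_tool:
  motion:
    - {"wx": 0, "wy": 0, "wz": 0, "x": 1, "y": 0, "z": 0, "hand": 1}
    - {"wx": 0, "wy": 0, "wz": 0, "x": 2, "y": 0, "z": 0, "hand": 1}

```text
time_s: 17.8
eef_pos: [0.5556, 0.1813, 0.0543]
tool_rot: [0.997, -0.081, -0.0, 0.0]
force: [-4.5, -0.3, -2.9]
width: 0.0247
```

Call:
drive_tool:
  motion:
    - {"wx": 0, "wy": 0, "wz": 0, "x": 1, "y": 0, "z": 0, "hand": 1}
    - {"wx": 0, "wy": 0, "wz": 0, "x": 1, "y": 0, "z": 0, "hand": 1}

```text
time_s: 18.05
eef_pos: [0.5582, 0.1812, 0.0547]
tool_rot: [0.997, -0.081, 0.001, -0.0]
force: [-0.1, -0.3, -3.5]
width: 0.0249
```

Call:
drive_tool:
  motion:
    - {"wx": 0, "wy": 0, "wz": 0, "x": 1, "y": 0, "z": 0, "hand": 1}
    - {"wx": 0, "wy": 0, "wz": 0, "x": 1, "y": 0, "z": 0, "hand": 1}

```text
time_s: 18.3
eef_pos: [0.5592, 0.1811, 0.0548]
tool_rot: [0.997, -0.081, 0.001, -0.0]
force: [1.7, -0.4, -2.7]
width: 0.025
```

```bash
python3 plan.py 119 0
```

```text
t 18.3 pos [0.5592 0.1811 0.0548] yaw -9.262184771343462 s_lead(mm) 117.72316252948914 lat lead/tcp (mm,+left) -0.05501423898371225 0.6510561424346082 h 0.5125337414489881 F along u 1.7229779472239244 lat -0.11390303955377726 fz -2.7392987007246763 Tq [-0.0163 -0.0329 -0.0121] w 0.024977089643088188 tilt zx,zy 0.0023961598520726443 -0.0007246683006434408
tool shift mm [1.2765 0.6456 0.5151] wz -0.004575987508531887
```

The push fell away to a slight pull, which suggests the snap. I go on gently to the stop.

Call:
drive_tool:
  motion:
    - {"wx": 0, "wy": 0, "wz": 0, "x": 0.7, "y": 0, "z": 0, "hand": 1}
    - {"wx": 0, "wy": 0, "wz": 0, "x": 0.7, "y": 0, "z": 0, "hand": 1}

```text
time_s: 18.55
eef_pos: [0.5592, 0.181, 0.0547]
tool_rot: [0.997, -0.081, 0.001, -0.0]
force: [2.9, -0.8, -2.4]
width: 0.0247
```

Call:
drive_tool:
  motion:
    - {"wx": 0, "wy": 0, "wz": 0, "x": 0.7, "y": 0, "z": 0, "hand": 1}
    - {"wx": 0, "wy": 0, "wz": 0, "x": 0.7, "y": 0, "z": 0, "hand": 1}

```text
time_s: 18.8
eef_pos: [0.5592, 0.1809, 0.0545]
tool_rot: [0.997, -0.081, 0.0, -0.0]
force: [1.6, 2.1, -2.9]
width: 0.0251
```

Call:
drive_tool:
  motion:
    - {"wx": 0, "wy": 0, "wz": 0, "x": 0.7, "y": 0, "z": 0, "hand": 1}
    - {"wx": 0, "wy": 0, "wz": 0, "x": 0.7, "y": 0, "z": 0, "hand": 1}

```text
time_s: 19.05
eef_pos: [0.5592, 0.1807, 0.0543]
tool_rot: [0.997, -0.081, -0.001, 0.0]
force: [-1.0, 1.1, -2.1]
width: 0.0248
```

```bash
python3 plan.py 119 0; python3 - <<'E'
from pose import *
s=arm.sense(); p,d=arm.grab_frame("wrist"); cv2.imwrite("pics/w11.png",p); np.savez("w11.npz",p=p,d=d,pos=s["eef_pos"],rot=s["tool_rot"])
p,d,m,k,kh=inhand("w11.npz")
for n in("scene","side"):
    q,_=arm.grab_frame(n); c=proj(n,[.65,.168,.05]).astype(int)
    cv2.imwrite(f"pics/{n}11.png",cv2.resize(q[c[0]-45:c[0]+45,c[1]-60:c[1]+60],None,fx=6,fy=6,interpolation=cv2.INTER_CUBIC))
E
```

```text
t 19.05 pos [0.5592 0.1807 0.0543] yaw -9.25046711084177 s_lead(mm) 117.80229571065131 lat lead/tcp (mm,+left) -0.32960607115835333 0.34491003769135026 h -0.01121569382658838 F along u -1.1858281012781575 lat 0.9580643962198138 fz -2.1337171949677285 Tq [0.3563 0.2195 0.132 ] w 0.024792208677225775 tilt zx,zy -0.0011568953150516278 0.00014810877271544706
tool shift mm [ 1.1976  0.3397 -0.0126] wz -0.00437147575214647
face plane z= 0.0053 x + -0.0031 y + -0.0020 std 0.0006610919313843613 424 at x=.1: -0.0014399949720782224
handle plane [ 0.0019  0.012  -0.0047]
```

View pics/scene11.png

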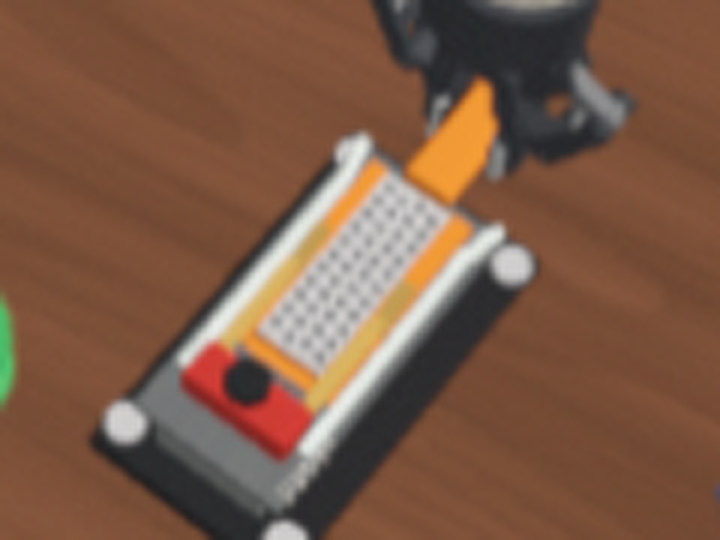

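View pics/side11.png

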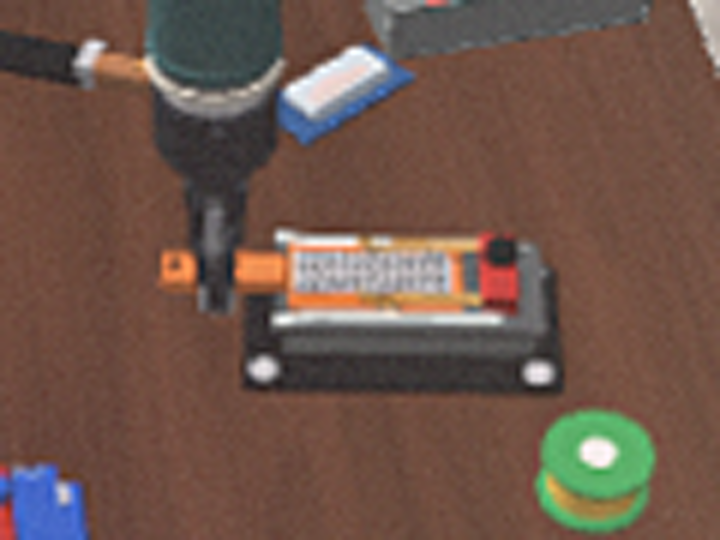

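View pics/w11.png

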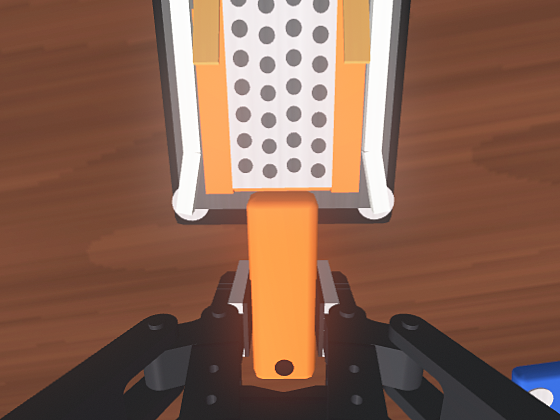

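Movement has stopped at 117.8 mm while I commanded 2 mm more, so it is most likely on the stop. One more gentle press to confirm.

Call:
drive_tool:
  motion:
    - {"wx": 0, "wy": 0, "wz": 0, "x": 1, "y": 0, "z": 0, "hand": 1}
    - {"wx": 0, "wy": 0, "wz": 0, "x": 1, "y": 0, "z": 0, "hand": 1}

```text
time_s: 19.45
eef_pos: [0.5595, 0.1804, 0.0541]
tool_rot: [0.997, -0.081, -0.001, 0.0]
force: [-4.9, 3.3, -1.2]
width: 0.0247
```

Call:
drive_tool:
  motion:
    - {"wx": 0, "wy": 0, "wz": 0, "x": 1, "y": 0, "z": 0, "hand": 1}
    - {"wx": 0, "wy": 0, "wz": 0, "x": 1, "y": 0, "z": 0, "hand": 1}

```text
time_s: 19.7
eef_pos: [0.5604, 0.1801, 0.054]
tool_rot: [0.997, -0.081, -0.001, 0.0]
force: [-4.1, 2.2, -1.0]
width: 0.0251
```

Call:
drive_tool:
  motion:
    - {"wx": 0, "wy": 0, "wz": 0, "x": 1, "y": 0, "z": 0, "hand": 1}
    - {"wx": 0, "wy": 0, "wz": 0, "x": 1, "y": 0, "z": 0, "hand": 1}

```text
time_s: 19.95
eef_pos: [0.5609, 0.1799, 0.0539]
tool_rot: [0.997, -0.081, -0.002, 0.0]
force: [-6.5, 2.0, -0.9]
width: 0.0251
```

```bash
python3 plan.py 119 0
```

```text
t 19.95 pos [0.5609 0.1799 0.0539] yaw -9.268350698618459 s_lead(mm) 119.57657489330282 lat lead/tcp (mm,+left) -0.9117813670540503 -0.18910857326330552 h -0.3588650867323434 F along u -6.7804057065150465 lat 0.9719090088450462 fz -0.908994645049679 Tq [0.3039 0.8422 0.0886] w 0.02513620203570035 tilt zx,zy -0.00354624293140822 0.0010391487410616534
tool shift mm [-0.5814 -0.186  -0.357 ] wz -0.004683603240919099
```

Still creeping forward at 4–6 N, so I continue to feel for a hard stop.

Call:
drive_tool:
  motion:
    - {"wx": 0, "wy": 0, "wz": 0, "x": 1, "y": 0, "z": 0, "hand": 1}
    - {"wx": 0, "wy": 0, "wz": 0, "x": 1, "y": 0, "z": 0, "hand": 1}

```text
time_s: 20.2
eef_pos: [0.5609, 0.1799, 0.0537]
tool_rot: [0.997, -0.081, -0.003, 0.0]
force: [-7.7, 2.8, -0.4]
width: 0.0246
```

Call:
drive_tool:
  motion:
    - {"wx": 0, "wy": 0, "wz": 0, "x": 1, "y": 0, "z": 0, "hand": 1}
    - {"wx": 0, "wy": 0, "wz": 0, "x": 1, "y": 0, "z": 0, "hand": 1}

```text
time_s: 20.45
eef_pos: [0.5609, 0.1798, 0.0536]
tool_rot: [0.997, -0.081, -0.004, 0.0]
force: [-9.2, 3.7, 1.1]
width: 0.0249
```

```bash
python3 plan.py 119 0;python3 - <<'E'
from pose import *
s=arm.sense(); p,d=arm.grab_frame("wrist"); cv2.imwrite("pics/w12.png",p); np.savez("w12.npz",p=p,d=d,pos=s["eef_pos"],rot=s["tool_rot"])
for fn in ("w11.npz","w12.npz"):
    f=np.load(fn); st={"eef_pos":f["pos"],"tool_rot":f["rot"]}
    p=f["p"]; 
    cols=[210,345]
    for c in (206,352):
        for r in range(2,60,6): 
            print(fn,c,r,p[r,c],atd("wrist",(r,c),f["d"][r,c],st)) if fn=="w12.npz" else 0
cv2.imwrite("pics/w12a.png",cv2.resize(p[0:220,160:410],None,fx=2.7,fy=2.7,interpolation=cv2.INTER_CUBIC))
n="scene"
q,_=arm.grab_frame(n); c=proj(n,[.65,.168,.05]).astype(int)
cv2.imwrite(f"pics/{n}12.png",cv2.resize(q[c[0]-45:c[0]+45,c[1]-60:c[1]+60],None,fx=6,fy=6,interpolation=cv2.INTER_CUBIC))
E
```

```text
t 20.45 pos [0.5609 0.1798 0.0536] yaw -9.26892261896308 s_lead(mm) 119.57490268738147 lat lead/tcp (mm,+left) -1.0191336755915463 -0.2949342346946886 h -0.6953439277945367 F along u -9.706652321317945 lat 2.2161774820595896 fz 1.1079053082708517 Tq [0.5753 1.2888 0.1073] w 0.024932103534601364 tilt zx,zy -0.007067269302622445 0.0015582567195450972
tool shift mm [-0.5867 -0.2911 -0.6917] wz -0.004693585133991873
w12.npz 206 2 [ 98 162 216] [0.6692 0.1858 0.0528]
w12.npz 206 8 [100 165 219] [0.6676 0.1862 0.0528]
w12.npz 206 14 [102 166 219] [0.6659 0.1865 0.0533]
w12.npz 206 20 [102 166 219] [0.664  0.1867 0.0547]
w12.npz 206 26 [103 167 219] [0.6622 0.1869 0.0556]
w12.npz 206 32 [103 166 219] [0.6604 0.1871 0.0563]
w12.npz 206 38 [104 167 220] [0.6589 0.1877 0.0553]
w12.npz 206 44 [104 168 220] [0.657  0.1878 0.0572]
w12.npz 206 50 [104 168 221] [0.6552 0.188  0.0579]
w12.npz 206 56 [106 169 222] [0.6534 0.1882 0.0593]
w12.npz 352 2 [ 96 163 218] [0.6619 0.1415 0.0532]
w12.npz 352 8 [ 97 164 218] [0.6601 0.1418 0.0542]
w12.npz 352 14 [ 98 164 219] [0.6585 0.1419 0.0537]
w12.npz 352 20 [ 98 164 219] [0.6567 0.1423 0.0548]
w12.npz 352 26 [ 98 164 219] [0.655  0.1426 0.0554]
w12.npz 352 32 [ 99 165 219] [0.6533 0.1427 0.0551]
w12.npz 352 38 [ 99 165 219] [0.6513 0.1435 0.0582]
w12.npz 352 44 [100 165 220] [0.6496 0.1437 0.0586]
w12.npz 352 50 [101 166 220] [0.648  0.1437 0.0575]
w12.npz 352 56 [101 167 221] [0.6463 0.1441 0.0585]
```

View pics/w12a.png

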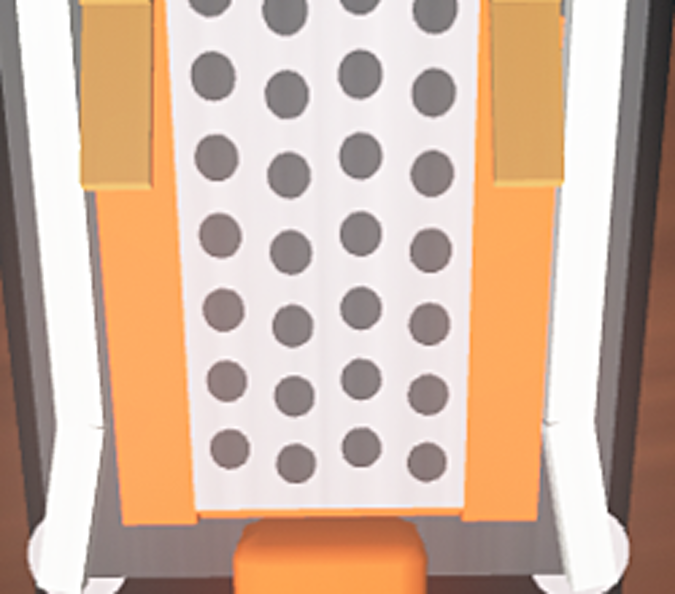

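View pics/scene12.png

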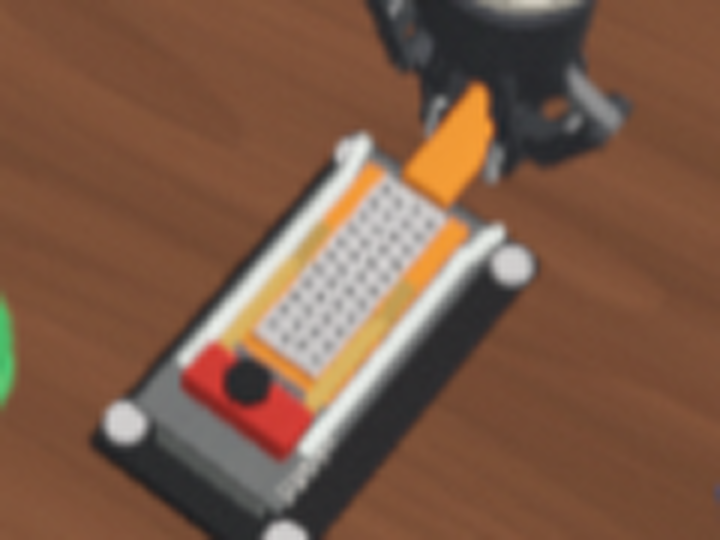

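Call:
drive_tool:
  motion:
    - {"wx": 0, "wy": 0, "wz": 0, "x": 1, "y": 0, "z": -0.3, "hand": 1}
    - {"wx": 0, "wy": 0, "wz": 0, "x": 1, "y": 0, "z": -0.3, "hand": 1}

```text
time_s: 20.8
eef_pos: [0.5609, 0.1798, 0.0536]
tool_rot: [0.997, -0.081, -0.004, 0.001]
force: [-11.1, 5.4, 0.9]
width: 0.0247
```

```bash
python3 plan.py 119 0
```

```text
t 20.8 pos [0.5609 0.1798 0.0536] yaw -9.269555921629605 s_lead(mm) 119.6094381961985 lat lead/tcp (mm,+left) -1.093532273106147 -0.3676374427706306 h -0.6787338906794962 F along u -11.836262767463644 lat 3.61987157822406 fz 0.9132513899788682 Tq [0.7842 1.5145 0.1592] w 0.02472601704965565 tilt zx,zy -0.008812670227743964 0.001811724893135858
tool shift mm [-0.6248 -0.3635 -0.6739] wz -0.004704638350684409
```

Rigid stop confirmed: no movement, 12 N. I relax the push, then release.

Call:
drive_tool:
  motion:
    - {"wx": 0, "wy": 0, "wz": 0, "x": -2, "y": 0, "z": -0.3, "hand": 1}
    - {"wx": 0, "wy": 0, "wz": 0, "x": -4, "y": 0, "z": -0.3, "hand": 1}
    - {"wx": 0, "wy": 0, "wz": 0, "x": -4, "y": 0, "z": -0.3, "hand": 1}

```text
time_s: 21.18
eef_pos: [0.5609, 0.1801, 0.0548]
tool_rot: [0.997, -0.081, -0.001, 0.0]
force: [-5.0, 1.3, -1.9]
width: 0.0246
```

```bash
python3 plan.py 119 0
```

```text
t 21.175 pos [0.5609 0.1801 0.0548] yaw -9.261815122954829 s_lead(mm) 119.53716721543381 lat lead/tcp (mm,+left) -0.732738689008143 -0.027662769565703703 h 0.4829281954843098 F along u -5.107478023528913 lat 0.5144128145964398 fz -1.9247287447707966 Tq [0.1888 0.8555 0.0762] w 0.02462610607006237 tilt zx,zy -0.0017012653763631698 0.0006626356201298758
tool shift mm [-0.5383 -0.0255  0.4838] wz -0.004569535927075541
```

Call:
drive_tool:
  motion:
    - {"wx": 0, "wy": 0, "wz": 0, "x": -1.5, "y": 0, "z": 0.3, "hand": 1}
    - {"wx": 0, "wy": 0, "wz": 0, "x": -1.5, "y": 0, "z": 0.3, "hand": 1}

```text
time_s: 21.42
eef_pos: [0.5608, 0.1803, 0.0548]
tool_rot: [0.997, -0.081, 0.0, 0.0]
force: [-2.2, -0.7, -2.7]
width: 0.025
```

Call:
drive_tool:
  motion:
    - {"wx": 0, "wy": 0, "wz": 0, "x": 0, "y": 0, "z": 0, "hand": 0.7}
    - {"wx": 0, "wy": 0, "wz": 0, "x": 0, "y": 0, "z": 0, "hand": 0.45}
    - {"wx": 0, "wy": 0, "wz": 0, "x": 0, "y": 0, "z": 0, "hand": 0.4}
    - {"wx": 0, "wy": 0, "wz": 0, "x": 0, "y": 0, "z": 0, "hand": 0.4}

```text
time_s: 21.92
eef_pos: [0.561, 0.1807, 0.0551]
tool_rot: [0.997, -0.081, 0.001, -0.0]
force: [-0.1, -0.6, -0.0]
width: 0.0515
```

```bash
python3 plan.py 119 0; python3 - <<'E'
from h import *
p,d=arm.grab_frame("wrist"); cv2.imwrite("pics/w13.png",p)
E
```

```text
t 21.925 pos [0.561  0.1807 0.0551] yaw -9.256719607801145 s_lead(mm) 119.58564411584821 lat lead/tcp (mm,+left) -0.09126161524010727 0.6000924652773778 h 0.8303734923400807 F along u -0.009770857888752718 lat -0.6004690858298434 fz -0.04799888450986391 Tq [ 0.019  -0.0037  0.0292] w 0.05148350770003632 tilt zx,zy 0.0012707216007917192 -0.000476539032086098
tool shift mm [-0.5857  0.6031  0.8293] wz -0.004480602410558504
```

View pics/w13.png

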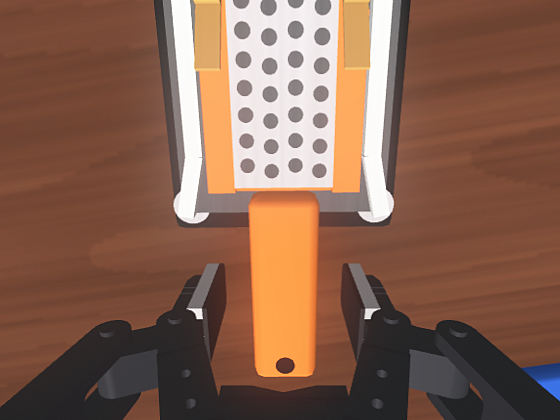

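The fingers are clear on both sides. I retract straight up and a little back, then inspect.

Call:
drive_tool:
  motion:
    - {"wx": 0, "wy": 0, "wz": 0, "x": 0, "y": 0, "z": -30, "hand": 0.4}
    - {"wx": 0, "wy": 0, "wz": 0, "x": 0, "y": 0, "z": -70, "hand": 0.4}
    - {"wx": 0, "wy": 0, "wz": 0, "x": 30, "y": 0, "z": -115, "hand": 0.4}
    - {"wx": 0, "wy": 0, "wz": 0, "x": 40, "y": 0, "z": -115, "hand": 0.4}
    - {"wx": 0, "wy": 0, "wz": 0, "x": 40, "y": 0, "z": -115, "hand": 0.4}

```text
time_s: 22.6
eef_pos: [0.6, 0.1739, 0.1694]
tool_rot: [0.997, -0.081, -0.0, -0.0]
force: [-0.3, -0.3, -0.3]
width: 0.0515
```

Call:
drive_tool:
  motion:
    - {"wx": 0, "wy": 0, "wz": 0, "x": 0, "y": 0, "z": 0, "hand": 0.4}
    - {"wx": 0, "wy": 0, "wz": 0, "x": 0, "y": 0, "z": 0, "hand": 0.4}

```text
time_s: 22.85
eef_pos: [0.5982, 0.1741, 0.1683]
tool_rot: [0.997, -0.081, -0.002, 0.0]
force: [-0.5, -0.1, 0.1]
width: 0.0514
```

```bash
python3 - <<'E'
from h import *
np.set_printoptions(precision=4,suppress=True)
s=arm.sense(); print(s["eef_pos"],s["time_s"])
p,d=arm.grab_frame("wrist"); cv2.imwrite("pics/w14.png",p); np.savez("w14.npz",p=p,d=d,pos=s["eef_pos"],rot=s["tool_rot"])
cv2.imwrite("pics/w14a.png",cv2.resize(p[0:230,195:365],None,fx=2.6,fy=2.6,interpolation=cv2.INTER_CUBIC)) 
q,_=arm.grab_frame("scene"); cv2.imwrite("pics/s14.png",q)
# clip heights along arms: compare with empty (w2)
M=np.array([.5952,.1747]);Y=np.radians(-9);U=np.array([np.cos(Y),np.sin(Y)]);N=np.array([-U[1],U[0]])
for fn in("w2.npz","w14.npz"):
    f=np.load(fn); st={"eef_pos":f["pos"],"tool_rot":f["rot"]}
    for side in(1,-1):
        o=[]
        for sm in range(54,110,4):
            zs=[]
            for dn in(-2,-1,0,1,2):
              for ds in (-1,0,1):
                xy=M+U*(sm+ds)/1e3+N*side*(23.5+dn)/1e3
                z=.053
                for _ in range(4):
                    rc=proj("wrist",[*xy,z],st); r,c=np.round(rc).astype(int)
                    if not(0<=r<420): break
                    z=atd("wrist",rc,f["d"][r,c],st)[2]
                else: zs.append(z)
            o.append(round(1e3*float(np.median(zs)),1) if zs else None)
        print(fn,"L" if side>0 else "R",o)
E
```

```text
[0.5982 0.1741 0.1683] 22.85
w2.npz L [57.2, 56.2, 54.2, 52.6, 51.3, 54.1, 55.9, 56.0, 55.9, 56.1, 55.8, 56.1, 55.7, 55.9]Traceback (most recent call last):
  File "<stdin>", line 22, in <module>
  File "h.py", line 20, in atd
    o,d=ray(n,rc,st); return o+d*depth
        ~~~^^^^^^^^^
  File "h.py", line 11, in ray
    p,Rm,o=campose(n,st)
           ~~~~~~~^^^^^^
  File "h.py", line 5, in campose
    p=arm.camera_params(n)
ValueError: time passes only in moves, steps and waits
```

View pics/w14a.png

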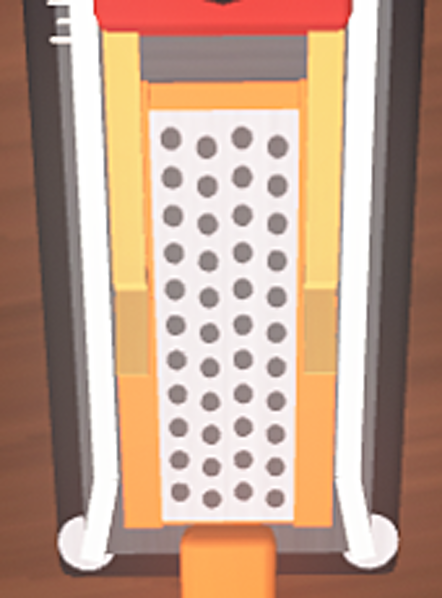

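View pics/s14.png

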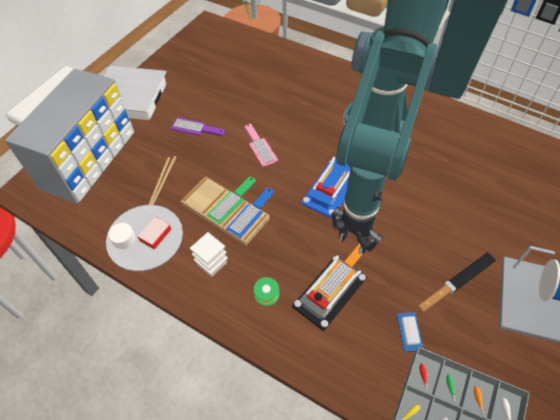

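The leading edge lies against the grey stop block, symmetric between the rails, with both clips over the ledges. I finish the clip-height comparison with cached camera parameters.

```bash
python3 - <<'E'
import h; from h import *
P=arm.camera_params("wrist")
class A: camera_params=staticmethod(lambda n:P)
h.arm=A
M=np.array([.5952,.1747]);Y=np.radians(-9);U=np.array([np.cos(Y),np.sin(Y)]);N=np.array([-U[1],U[0]])
for fn in("w2.npz","w14.npz"):
    f=np.load(fn); st={"eef_pos":f["pos"],"tool_rot":f["rot"]}; D=f["d"]
    for nm,offs in(("L",23.5),("R",-23.5),("mid",0)):
        o=[]
        for sm in range(30,116,5):
            zs=[]
            for dn in(-2,-1,0,1,2):
              for ds in (-1,0,1):
                xy=M+U*(sm+ds)/1e3+N*(offs+dn)/1e3; z=.053
                for _ in range(4):
                    rc=proj("wrist",[*xy,z],st); r,c=np.round(rc).astype(int)
                    if not(0<=r<420): break
                    z=atd("wrist",rc,D[r,c],st)[2]
                else: zs.append(z)
            o.append(round(1e3*float(np.median(zs)),1) if zs else None)
        print(fn,nm,o)
E
```

```text
w2.npz L [44.3, 44.4, 44.3, 44.4, 45.0, 56.6, 54.6, 53.0, 51.3, 55.8, 55.8, 55.9, 56.1, 55.9, 55.7, 55.5, 56.0, 55.8]
w2.npz R [44.7, 44.8, 44.4, 44.4, 57.0, 57.2, 54.9, 53.1, 51.4, 55.9, 55.5, 56.2, 56.1, 55.4, 55.6, 55.8, 56.1, 55.7]
w2.npz mid [44.3, 44.3, 44.3, 44.0, 44.1, 44.1, 44.2, 44.3, 44.9, 44.7, 44.2, 44.3, 44.4, 44.6, 44.5, 44.2, 44.4, 44.4]
w14.npz L [51.5, 50.8, 51.4, 51.4, 51.4, 59.4, 56.9, 54.7, 52.4, 57.5, 57.2, 56.8, 56.7, 56.8, 56.3, 56.6, 56.6, 56.1]
w14.npz R [51.3, 51.3, 51.1, 51.2, 51.4, 59.2, 57.4, 54.5, 52.5, 57.5, 57.2, 56.7, 56.8, 57.1, 56.6, 56.5, 56.6, 56.3]
w14.npz mid [55.3, 55.4, 55.4, 55.4, 55.2, 55.6, 55.5, 55.8, 55.9, 55.4, 55.6, 55.4, 55.3, 55.5, 55.1, 55.1, 55.3, 48.7]
```

Both clips sit about 1 mm above their empty height, where riding on the ledge would be about 3.8 mm, so both are down in the notches. The face is flat at bed + 11 mm. Handing in.

```bash
python3 -c "
from station import arm
print(arm.sense()['time_s'],arm.finish_job())"
```

```text
the job is handed in; nothing more can be done
22.95 None
```

The orange hone is in the sharpening base and released, with both clips snapped into its notches. I handed the job in at 22.95 s; no verdict was reported.

- **How it went in:** I took it by the handle, laid it on the bed at the open end and slid it under the clips. I read at most about 12 N as the clips lifted, then about 5 N while they rode. The push fell away at the snap, and the hone went about 2–3 mm further to the stop, where it no longer moved at 12 N.
- **Last checks:**
  - The face lies flat, 11 mm above the bed.
  - The leading edge is against the stop block.
  - Both clips read about 1–1.5 mm above their empty height, against about 3.8 mm if they were still riding on the ledges.
  - The gripper is clear, and the last scene picture shows the other hones and things where they were.
- **Disagreements:**
  - Just after the snap the hone stuck for a moment about 2 mm short of the stop. I first took that for the stop, then pressed gently on to the real one.
  - One check script stopped with an error from calling the camera parameters too often. I reran it with cached values and it finished.

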